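# Pack the glazier's caddy

### The job

Pack the plywood caddy for a site job: stand the red-capped patina jar upright in the red bin, lay the blue solder reel flat in the blue bin, stand the white cutting oil bottle upright in the white bin, and lay the green glass cutter flat in the long front trough of the caddy. Set each thing down rather than dropping it, and let go of it. The black-capped flux jar and the plain wooden fid among them do not belong in the caddy: leave them where they are, and do not use the spares along the far edge of the bench.

Things in the scene. Friction and masses are not known exactly. Their poses are not given: they have to be found in the camera images.
- patina_jar: Squat black jar with a red screw cap (the cap is fixed), 60 mm across, 61 mm high, cap 52 mm across from 50 mm up, 0.16 kg, standing on the bench. Origin: centre of its underside; z up.
- solder_reel: Reel of solder wire with blue flanges, lying flat, flanges 60 mm across and each 4 mm thick, wound part 52 mm across, 30 mm high in all, 0.26 kg; the near one, not the spare at the far edge of the bench. Origin: centre of its underside; z up.
- cutting_oil: White bottle of cutting oil with a white cap and a blue label, 42 mm across, 96 mm high (the body is 42 mm wide to above 60 mm height), 0.085 kg, standing on the bench; the near one, not the spare at the far edge. Origin: centre of its underside; z up.
- glass_cutter: Glass cutter lying on the bench: a straight, slim brass and pale tool with a green grip, 145 mm long along its y axis, 14 mm wide (x), 14 mm high, 0.06 kg; the near one, not the spare at the far edge. Origin: middle of its length, on its underside; z up.
- flux_jar: Look-alike, to be left: black jar with a black screw cap, 54 mm across, 74 mm high. Origin: centre of its underside; z up.
- fid: Look-alike, to be left: plain wooden fid, a slim tapered stick, 157 mm long along its y axis, 22 mm wide, 10 mm high, lying on the bench; the near one, not the one at the far edge. Origin: middle of its length, on its underside; z up.
- caddy: Plywood caddy, fixed, 208 (x) x 284 mm (y); walls 24 mm high and 4 thick, floor 4 thick; end handles stand out 17 mm. Origin: centre of underside; x away from the robot, y along its length, z up. Front trough: centre x = -60, y = 0 mm, inside 80 (x) x 276 mm (y), floor at z = 4 mm. Rear bay holds the bins, centres at x = +42, y = -92, 0, +92 mm.
- bin_red: Red plastic bin, open on top, one of three alike but for colour that stand side by side, in changing order, in the rear bay of the caddy. Outside 114 (x) x 90 (y) x 38 mm high, walls and floor 3 mm, inside 108 x 84 mm. It is held fast. Origin: centre of its underside; z up; x and y as the caddy's.
- bin_blue: Blue plastic bin, open on top, one of three alike but for colour that stand side by side, in changing order, in the rear bay of the caddy. Outside 114 (x) x 90 (y) x 38 mm high, walls and floor 3 mm, inside 108 x 84 mm. It is held fast. Origin: centre of its underside; z up; x and y as the caddy's.
- bin_white: White plastic bin, open on top, one of three alike but for colour that stand side by side, in changing order, in the rear bay of the caddy. Outside 114 (x) x 90 (y) x 38 mm high, walls and floor 3 mm, inside 108 x 84 mm. It is held fast. Origin: centre of its underside; z up; x and y as the caddy's.
Things that resemble listed ones, but are neither listed nor needed, are in the scene too. What is meant by the patina_jar is not pink or purple, and is the larger of those in its own colour.

How it is judged:
At the end, for the whole second after the job is handed in: Patina jar upright in the red bin, reel flat in the blue, oil bottle upright in the white (each on the floor, tilt under 0.15 rad); cutter flat within 0.15 rad on the trough floor, between its walls; all four released, at rest; flux jar and fid within 20 mm of their start (x of patina_jar in the frame of bin_red between -0.028 and 0.028 m and y of patina_jar in the frame of bin_red between -0.016 and 0.016 m and z of patina_jar in the frame of bin_red between -0.002 and 0.012 m and angle between each of patina_jar, solder_reel, cutting_oil's own z axis and vertical below 0.15 rad and x of solder_reel in the frame of bin_blue between -0.028 and 0.028 m and y of solder_reel in the frame of bin_blue between -0.016 and 0.016 m and z of solder_reel in the frame of bin_blue between -0.002 and 0.012 m and x of cutting_oil in the frame of bin_white between -0.037 and 0.037 m and y of cutting_oil in the frame of bin_white between -0.025 and 0.025 m and z of cutting_oil in the frame of bin_white between -0.002 and 0.012 m and x of glass_cutter in the frame of caddy between -0.096 and -0.024 m and y of glass_cutter in the frame of caddy between -0.075 and 0.075 m and z of glass_cutter in the frame of caddy between -0.002 and 0.02 m and angle between glass_cutter's own y axis and vertical between 1.42 and 1.72 rad and linear speed of each of patina_jar, solder_reel, cutting_oil, glass_cutter below 0.03 m/s and distance of each of flux_jar, fid from where it was at the start of the episode below 0.02 m); the robot touches nothing.
It fails at once if the patina jar is dropped: it falls free of the fingers faster than 0.7 m/s (a drop of some 25 mm) (linear speed of patina_jar above 0.7 m/s and contact force between the fingers and patina_jar below 0.05 N).
It fails at once if the solder reel is dropped: it falls free of the fingers faster than 0.7 m/s (a drop of some 25 mm) (linear speed of solder_reel above 0.7 m/s and contact force between the fingers and solder_reel below 0.05 N).
It fails at once if the cutting oil is dropped: it falls free of the fingers faster than 0.7 m/s (a drop of some 25 mm) (linear speed of cutting_oil above 0.7 m/s and contact force between the fingers and cutting_oil below 0.05 N).
It fails at once if the glass cutter is dropped: it falls free of the fingers faster than 0.7 m/s (a drop of some 25 mm) (linear speed of glass_cutter above 0.7 m/s and contact force between the fingers and glass_cutter below 0.05 N).
It fails at once if the flux jar or the fid is shifted by more than 30 mm or knocked over (distance of any of flux_jar, fid from where it was at the start of the episode above 0.03 m or angle between any of flux_jar, fid's own z axis and vertical above 0.5 rad).
It also fails if it takes over 109 s, if anything falls off the work surface, if the arm or the gripper's body presses on something with over 40 N, if the wrist force passes 120 N, or if a joint passes its speed limit or range.

### The arm

A 6-joint arm with a two-finger parallel gripper is mounted at the origin on a cart in front of the work surface, level with it; the furniture and walls round the work are solid. World frame = base frame: x ahead of the robot, y to its left, z up, the work surface at z = 0. Lengths are in m, angles in rad, forces in N, time in s.
With the tool pointing down it reaches from about 0.35 to 0.975 m from the base axis. Payload 17.4 kg.
Tool frame: the origin (TCP) lies midway between the tips of the shut fingers; the grasp point (between the pads) lies 19 mm behind it; y points along the fingers, x is the direction in which the jaws open and shut, and the axes are right-handed (so a half turn about y gives the same grasp; the last joint's range is limited). The gripper opens to 85 mm and grips with 20 to 120 N. Pads are 22 mm wide; open, the fingers measure 114 mm over their backs; the gripper's body (76 mm by 85 mm) begins 54 mm behind the grasp point. The pads swing forward as they close: fully open they stand 13 mm farther back than shut.
Start: joints at [-0.038, 0.116, 1.442, -0, 1.584, -0.038], TCP at [0.675, -0, 0.231] pointing down, gripper open.
Joint ranges: [-2.83, 2.83], [-0.83, 2.19], [0.07, 2.5], [-1.14, 4.28], [0.01, 3], [-2.97, 2.97]. Speed limits (rad/s): [1.89, 1.89, 2.22, 3.14, 3.14, 3.14].

### API

Orientations are given as a 3x3 rotation matrix whose columns are the frame's x, y, z axes.
In Python, from plant import bot gives the robot as it stands. The module is installed in compiled form; this text tells all that it offers.
- The arm moves only by the tool apply_moves, never from a script. Its argument "motion" is a list of rows, each an object of numbers: "tx", "ty", "tz": the shift along the tool's x, y, z in mm; "ax", "ay", "az": the turn, a rotation vector about the tool's x, y, z in degrees. A call has 1 to 5 rows; each row is the pose to reach, as a shift and turn from the pose commanded when the call began, along the tool's axes at that moment; what a row does not reach only later rows make up. A row lasts 1/12 s, in which the tool goes at most 41.7 mm and 7.16 degrees, less where a joint would pass 70% of its speed; a pose out of reach is approached as far as the arm can. A call with a gripper value outside its range is refused whole. "hand" is the opening, from -1 (shut) to 1 (fully open), so that 0 is half open, set as the call begins (left out, the last holds). The fingers move at their own pace and stop on an object; "squeeze" is the grip in N (left out, the last holds). Time passes only in rows, so rows that repeat a pose let the fingers close. It gives the time, the measured TCP pose, the force and the opening at its end, in the units of the state.
- bot.sense(): the state, without advancing time (a new reading comes with each control period).
- bot.grab_frame(name): name is "scene" or "side" or "wrist"; returns the picture (420x560x3 uint8, red, green, blue); there is no depth.
- bot.camera_model(name): a dict with "vertical_fov" (degrees; the focal length in pixels is half the picture's height over the tangent of half this angle, whatever the lens; pixels are square), "cx", "cy" (the principal point, pixels), "world_from_camera" (4x4, takes a point from camera to world coordinates); the wrist camera has in their place "mount" (4x4, takes a point from camera to tool coordinates, whose origin is the TCP and whose axes are the tool frame's). Camera axes: x right, y down, z forward; pixel columns grow to the right and rows downward; lengths in m; the calibration is good to about 2 mm. A picture is of the moment at which its call begins: read the wrist's pose just before it. camera_model takes no time and is no camera call.
- bot.hand_in(): hands the job in, once; it reports no verdict.
Trained networks look in the newest picture that a camera, given by its name, has taken for a name from the list of things; names that differ only in an ending like _2 or _b are one class to them, and where a whole thing is asked for, a point or a joint stands for the part that bears it (a point fixed in the world has none). Each returns a list of dicts, best first, with "p" (0 to 1); they miss things now and then, are a little off and sometimes report something else, mostly with a low value. They report only what shows in the picture. A call takes as long as a camera call. They do not tell look-alikes from the thing itself.
- bot.regions_of(name, camera): "pixels" (420x560 bool, what is visible of it) and "rect" ([left, top, right, bottom] in pixels, round what is visible of it).
The state is a dict: "time_s": time; "qpos": joint angles; "joint_velocities": joint speeds; "tau": joint torques, N m; "tool_pos": TCP position; "ee_rot": TCP orientation; "force": force on the tool from outside, world axes, zero at the start; "ft_torque": the same for the moment, N m; "width": finger opening in m.
Only numpy, scipy, OpenCV 4.12 (cv2) and the standard library are available. Lean on these libraries where they do the work, as an engineer would, in place of code of your own. Each camera call takes 0.05 s, during which the arm holds its last target.

## Working session

There is one attempt and no reset: what is moved stays moved. The work goes in short steps, Python scripts to look and compute and a tool call to move; the robot and the scene stay as the last step left them, time stands still between calls to the robot, and variables do not carry over. Pictures are saved under pics/ and viewed, and the job is handed in when it is done.

Besides the shell and the picture viewer there is one more tool, called as name(argument=value, ...), one argument or row to a line, values as JSON. apply_moves: Moves the arm, as the interface text tells. Its arguments: {"type":"object","properties":{"motion":{"type":"array","items":{"type":"object","properties":{"tx":{"type":"number"},"ty":{"type":"number"},"tz":{"type":"number"},"ax":{"type":"number"},"ay":{"type":"number"},"az":{"type":"number"}}}},"hand":{"type":"number"},"squeeze":{"type":"number"}},"required":["motion"]}

```bash
mkdir -p pics; ls; cat > h.py <<'E'
import numpy as np, cv2
from plant import bot
def snap(cam,fn):
    im=bot.grab_frame(cam); cv2.imwrite('pics/'+fn,im[:,:,::-1]); return im
def K(cam):
    m=bot.camera_model(cam); f=210/np.tan(np.radians(m['vertical_fov']/2)); return f,m['cx'],m['cy'],m
def wfc(cam,st=None):
    m=bot.camera_model(cam)
    if 'world_from_camera' in m: return np.array(m['world_from_camera'])
    st=st or bot.sense(); T=np.eye(4);T[:3,:3]=st['ee_rot'];T[:3,3]=st['tool_pos']; return T@np.array(m['mount'])
def px2w(cam,u,v,z,st=None):
    f,cx,cy,m=K(cam); T=wfc(cam,st); d=T[:3,:3]@np.array([(u-cx)/f,(v-cy)/f,1]); o=T[:3,3]
    return o+d*(z-o[2])/d[2]
def w2px(cam,p,st=None):
    f,cx,cy,m=K(cam); T=np.linalg.inv(wfc(cam,st)); q=T[:3,:3]@np.array(p)+T[:3,3]; return f*q[0]/q[2]+cx,f*q[1]/q[2]+cy
E
python3 - <<'E'
from h import *
for c in ['scene','side','wrist']:
    snap(c,c+'0.png'); print(c,bot.camera_model(c))
print(bot.sense())
E
```

```text
pics
scene {'vertical_fov': 55.14611912150249, 'cx': 280.1153019672925, 'cy': 203.70323386020462, 'world_from_camera': array([[ 0.75409074, -0.45617339,  0.47249655, -0.06295155],
       [-0.65648454, -0.54475958,  0.52179024, -0.69373607],
       [ 0.0193702 , -0.70366387, -0.71026893,  0.94325561],
       [ 0.        ,  0.        ,  0.        ,  1.        ]])}
side {'vertical_fov': 50.00673267050024, 'cx': 273.0177028108231, 'cy': 206.33566698485194, 'world_from_camera': array([[ 0.95079137, -0.21186499,  0.22607298,  0.26575798],
       [-0.30969216, -0.62795639,  0.71397587, -0.91435594],
       [-0.00930252, -0.74885513, -0.66266844,  0.88464097],
       [ 0.        ,  0.        ,  0.        ,  1.        ]])}
wrist {'vertical_fov': 59.99984010535306, 'cx': 277.8609636161946, 'cy': 208.5835800309773, 'mount': array([[ 9.99999879e-01, -4.27476889e-04,  2.43564290e-04,
        -1.19883376e-03],
       [-3.52821152e-04, -2.78054071e-01,  9.60565359e-01,
        -1.41810270e-01],
       [-3.42895449e-04, -9.60565329e-01, -2.78054188e-01,
         6.92103478e-02],
       [ 0.00000000e
[... 157 characters left out ...]
3103e-06,
        1.58401530e+00, -3.78210812e-02]), 'joint_velocities': array([-0.00210044, -0.00181052, -0.00280938, -0.00113522, -0.00060748,
        0.00080242]), 'tau': array([ 7.81324125e-04, -7.32512355e+01, -6.32847619e+01, -3.31336332e-05,
        5.00968890e-03,  2.64853352e-04]), 'tool_pos': array([6.74856938e-01, 1.75551149e-05, 2.30732921e-01]), 'ee_rot': array([[ 9.99999588e-01, -9.06564993e-04, -5.03679489e-05],
       [ 5.04032167e-05,  3.88798605e-05,  9.99999998e-01],
       [-9.06563033e-04, -9.99999588e-01,  3.89255382e-05]]), 'force': array([-0.24254672,  0.17361941,  0.00205414]), 'ft_torque': array([ 0.0284141 ,  0.00097002, -0.02234191]), 'width': 0.08520320668792962}
```

View pics/scene0.png

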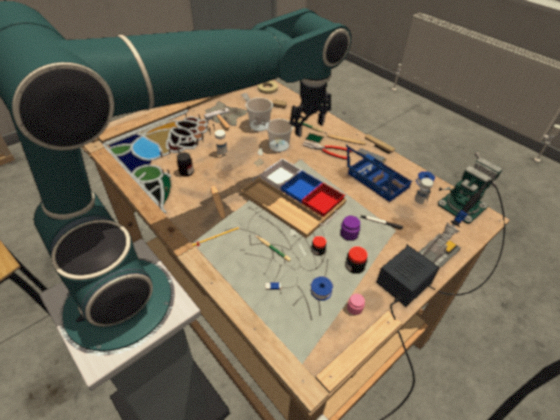

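View pics/side0.png

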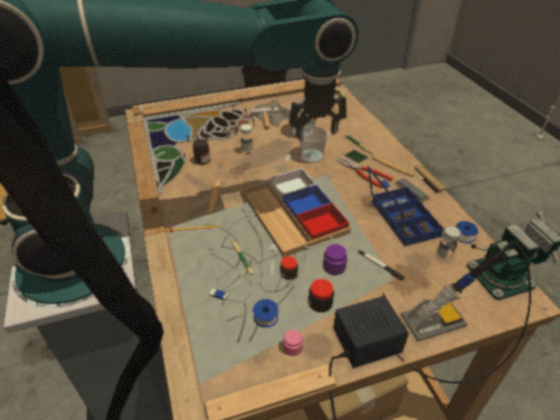

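View pics/wrist0.png

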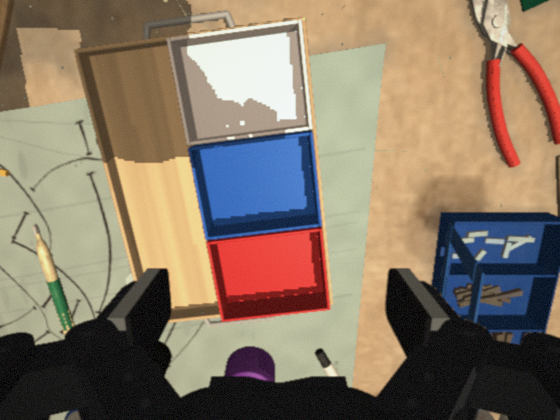

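```bash
python3 - <<'E'
from h import *
a=cv2.imread('pics/scene0.png'); cv2.imwrite('pics/s0z.png',cv2.resize(a[80:330,130:450],(800,625))[:600])
a=cv2.imread('pics/side0.png'); cv2.imwrite('pics/d0z.png',cv2.resize(a[100:370,130:490],(800,600)))
for c in ['scene','side']:
  for n in ['patina_jar','solder_reel','cutting_oil','glass_cutter','flux_jar','fid','caddy','bin_white']:
    for r in bot.regions_of(n,c)[:4]:
        m=r['pixels']; v,u=np.nonzero(m); b=r['rect']
        print(c,n,round(r['p'],2),[int(x) for x in b],px2w(c,u.mean(),v.mean(),0.02).round(3),m.sum())
E
```

```text
scene patina_jar 0.79 [311, 235, 325, 255] [ 0.525 -0.218  0.02 ] 259
scene patina_jar 0.61 [346, 248, 366, 273] [ 0.57  -0.325  0.02 ] 455
scene patina_jar 0.61 [352, 293, 366, 319] [ 0.462 -0.418  0.02 ] 282
scene patina_jar 0.24 [281, 168, 320, 204] [0.664 0.009 0.02 ] 676
scene solder_reel 0.66 [310, 278, 332, 299] [ 0.427 -0.327  0.02 ] 453
scene cutting_oil 0.29 [344, 247, 368, 273] [ 0.57  -0.325  0.02 ] 522
scene glass_cutter 0.56 [259, 239, 288, 258] [ 0.418 -0.153  0.02 ] 159
scene flux_jar 0.6 [177, 151, 196, 177] [0.421 0.351 0.02 ] 333
scene flux_jar 0.31 [212, 184, 223, 219] [0.403 0.12  0.02 ] 203
scene fid 0.68 [213, 185, 226, 219] [0.402 0.118 0.02 ] 178
scene caddy 0.65 [239, 176, 348, 240] [ 0.557 -0.038  0.02 ] 2344
scene bin_white 0.9 [261, 155, 300, 191] [0.65  0.101 0.02 ] 750
side patina_jar 0.97 [309, 276, 335, 315] [ 0.571 -0.322  0.02 ] 793
side patina_jar 0.95 [278, 258, 297, 279] [ 0.527 -0.216  0.02 ] 383
side patina_jar 0.89 [285, 330, 303, 357] [ 0.464 -0.419  0.02 ] 407
side patina_jar 0.71 [324, 244, 347, 276] [ 0.648 -0.228  0.02 ] 604
side solder_reel 0.74 [257, 302, 278, 329] [ 0.43  -0.328  0.02 ] 585
side cutting_oil 0.81 [239, 125, 253, 152] [0.582 0.384 0.02 ] 246
side glass_cutter 0.44 [228, 241, 252, 272] [ 0.425 -0.15   0.02 ] 188
side flux_jar 0.84 [189, 139, 209, 164] [0.419 0.358 0.02 ] 374
side flux_jar 0.33 [238, 124, 253, 150] [0.585 0.391 0.02 ] 224
side fid 0.79 [207, 178, 219, 214] [0.409 0.115 0.02 ] 194
side caddy 0.8 [242, 177, 352, 259] [ 0.567 -0.052  0.02 ] 2902
side caddy 0.35 [283, 188, 333, 216] [0.66  0.013 0.02 ] 950
side bin_white 0.83 [270, 168, 318, 195] [0.648 0.109 0.02 ] 848
```

View pics/s0z.png

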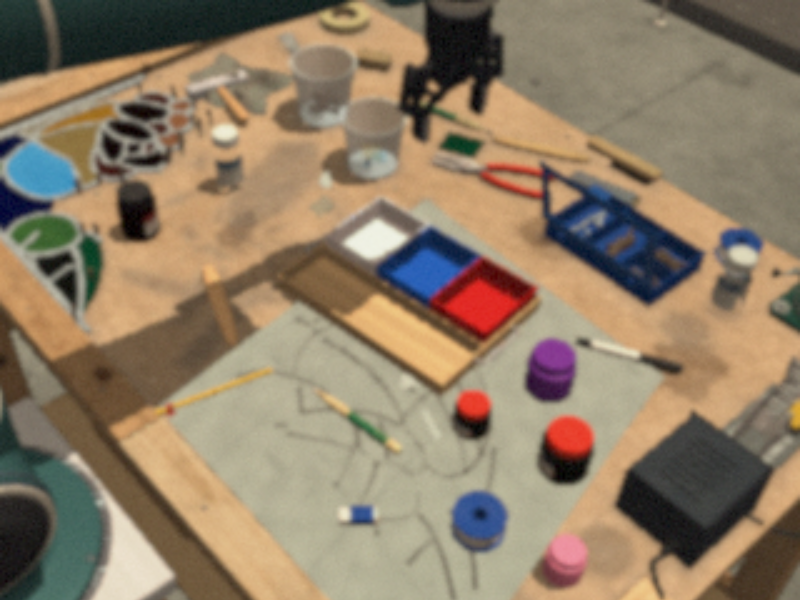

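View pics/d0z.png

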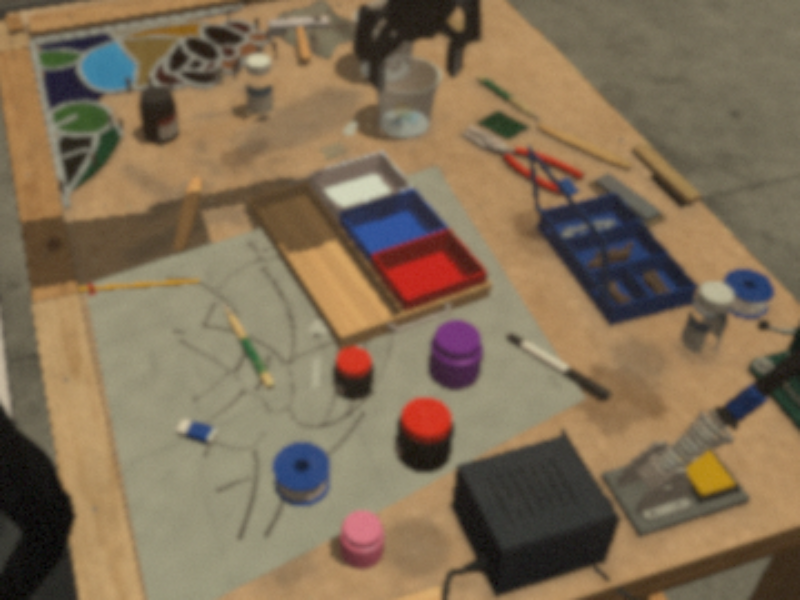

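```bash
python3 - <<'E'
from h import *
a=cv2.imread('pics/wrist0.png'); cv2.imwrite('pics/w0z.png',cv2.resize(a[0:340,60:390],None,fx=2.3,fy=1.76,interpolation=cv2.INTER_CUBIC)[:600])
for n in ['bin_white','bin_blue','bin_red','caddy']:
    bot.grab_frame('wrist')
    for r in bot.regions_of(n,'wrist')[:3]:
        m=r['pixels'].astype(np.uint8); c=max(cv2.findContours(m,0,2)[0],key=cv2.contourArea)
        b=cv2.boxPoints(cv2.minAreaRect(c)); z=.024 if n=='caddy' else .042
        P=np.array([px2w('wrist',u,v,z)[:2] for u,v in b]); print(n,round(r['p'],2),b.round().tolist(),P.round(3).tolist(),P.mean(0).round(4))
E
```

```text
bin_white 0.73 [[165.0, 37.0], [300.0, 17.0], [316.0, 129.0], [182.0, 148.0]] [[0.58, 0.123], [0.692, 0.137], [0.708, 0.048], [0.587, 0.03]] [0.6418 0.0844]
bin_blue 0.88 [[187.0, 145.0], [311.0, 128.0], [324.0, 225.0], [200.0, 241.0]] [[0.592, 0.033], [0.703, 0.048], [0.718, -0.043], [0.598, -0.06]] [ 0.6529 -0.0054]
bin_red 0.73 [[205.0, 238.0], [321.0, 226.0], [330.0, 310.0], [214.0, 322.0]] [[0.603, -0.056], [0.715, -0.044], [0.727, -0.135], [0.607, -0.15]] [ 0.6633 -0.0962]
caddy 0.81 [[74.0, 14.0], [235.0, 13.0], [237.0, 326.0], [76.0, 327.0]] [[0.497, 0.143], [0.637, 0.144], [0.629, -0.166], [0.451, -0.168]] [ 0.5535 -0.0116]
```

View pics/w0z.png

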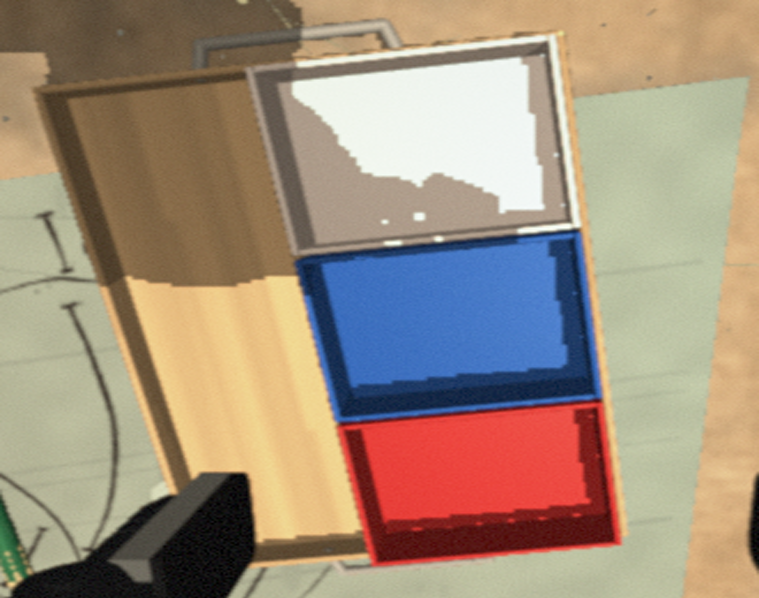

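```bash
cat >> h.py <<'E'
def model_pts(p):
    x,y,a=p; R=np.array([[np.cos(a),-np.sin(a)],[np.sin(a),np.cos(a)]])
    return lambda l: np.r_[R@np.array(l[:2])+[x,y],l[2]]
E
python3 - <<'E'
from h import *
from scipy.optimize import least_squares
st=bot.sense()
obs=[((167.8,39.8),(-15,137,42)),((300.4,21),(99,137,42)),((330,309.7),(99,-137,42)),((222.2,321),(-15,-137,42)),((189,145.5),(-15,46,42)),((207.8,240.3),(-15,-46,42)),((321.7,228.4),(99,-46,42)),((312.6,130.7),(99,46,42)),((76,50),(-104,142,24))]
f=lambda p: np.ravel([np.array(w2px('wrist',model_pts(p)(np.array(l)/1000),st))-o for o,l in obs])
s=least_squares(f,[.6,0,.1],x_scale=[.1,.1,.1]); print(s.x, s.fun.reshape(-1,2).round(1).tolist())
T=model_pts(s.x)
for n,l in dict(white=(.042,.092,0),blue=(.042,0,0),red=(.042,-.092,0),trough=(-.06,0,0)).items(): print(n,T(l).round(4))
E
```

```text
[ 0.6133962  -0.01273836  0.12472676] [[-0.7, -1.5], [2.5, -1.6], [1.0, 1.0], [-0.2, 1.8], [-0.9, 1.8], [-1.5, 1.5], [1.3, -0.5], [1.1, 0.5], [-2.7, -0.7]]
white [0.6436 0.0838 0.    ]
blue [ 0.6551 -0.0075  0.    ]
red [ 0.6665 -0.0988  0.    ]
trough [ 0.5539 -0.0202  0.    ]
```

```bash
python3 - <<'E'
from h import *
def comp(cam,fn,z,zl):
    im=cv2.imread('pics/'+fn); hsv=cv2.cvtColor(im,cv2.COLOR_BGR2HSV); 
    out={}
    for n,lo,hi in [('red',(0,150,120),(8,255,255)),('red2',(172,150,120),(180,255,255)),('blue',(100,130,60),(125,255,255)),('green',(50,90,40),(90,255,255))]:
        m=cv2.inRange(hsv,lo,hi); k,l,s,c=cv2.connectedComponentsWithStats(m)
        for i in range(1,k):
            if s[i,4]>60 and (n!='red2'): print(cam,n,s[i].tolist(),c[i].round(1),px2w(cam,*c[i],z).round(4)[:2])
comp('scene','scene0.png',.056,0)
comp('side','side0.png',.056,0)
E
```

```text
scene red [322, 149, 25, 10, 72] [333.8 154. ] [0.8369 0.0233]
scene red [304, 191, 40, 23, 465] [323.3 201.8] [ 0.6365 -0.1223]
scene red [313, 237, 13, 10, 111] [319.1 241.5] [ 0.5128 -0.2275]
scene red [348, 247, 19, 15, 225] [357.6 254.1] [ 0.5628 -0.3286]
scene blue [134, 139, 26, 19, 264] [146.4 149. ] [0.3426 0.4695]
scene blue [350, 155, 54, 34, 559] [374.3 171.1] [ 0.8753 -0.1299]
scene blue [282, 172, 38, 29, 579] [299.9 185.7] [ 0.6309 -0.0209]
scene blue [390, 181, 20, 18, 74] [399.9 189.9] [ 0.8666 -0.2437]
scene blue [456, 210, 11, 12, 71] [460.6 215.7] [ 0.9163 -0.4347]
scene blue [312, 278, 20, 17, 262] [321.3 286. ] [ 0.4122 -0.3367]
scene green [295, 11, 22, 16, 73] [304.2  18.2] [1.6169 0.9996]
scene green [245, 23, 21, 23, 91] [254.8  35.2] [1.2491 0.9912]
scene green [283, 26, 35, 29, 201] [300.9  38.5] [1.4126 0.8091]
scene green [0, 32, 10, 18, 64] [ 4.2 41.6] [0.2173 1.7101]
scene green [251, 32, 64, 49, 531] [281.3  59.3] [1.1754 0.6937]
scene green [19, 47, 24, 20, 100] [31.1 57. ] [0.2645 1.4539]
scene green [187, 51, 64, 30, 397] [222.1  68.5] [0.8999 0.79
[... 1253 characters left out ...]
 223, 19, 12, 163] [467.3 228.3] [ 1.0035 -0.2667]
side blue [459, 275, 14, 12, 68] [465.5 280.6] [ 0.8925 -0.4129]
side blue [254, 300, 23, 20, 353] [265.1 309.8] [ 0.4253 -0.3433]
side green [8, 0, 19, 10, 69] [18.7  3.5] [-0.2923  2.1194]
side green [125, 0, 224, 47, 2011] [251.2  13.6] [0.9223 1.5056]
side green [38, 17, 33, 25, 226] [53.8 29.8] [-0.0838  1.6113]
side green [91, 21, 134, 26, 1159] [157.3  33.2] [0.4064 1.3884]
side green [506, 257, 18, 13, 104] [514.9 261.8] [ 1.0409 -0.4015]
side green [17, 270, 70, 32, 889] [ 49.8 288.8] [-0.0302 -0.1303]
side green [490, 273, 35, 12, 149] [507.9 279.7] [ 0.9873 -0.442 ]
side green [505, 285, 23, 11, 85] [516.7 289.9] [ 0.9861 -0.4729]
```

```bash
cat >> h.py <<'E'
YAW=.1247
CAD=(0.6134,-0.0127,.1247)
def go(p,yaw=None,ref=None):
    """shift from measured pose in tool axes (mm), turn deg"""
    s=ref or bot.sense(); R=np.array(s['ee_rot']); d=R.T@(np.array(p)-s['tool_pos'])*1000
    out=dict(tx=d[0],ty=d[1],tz=d[2])
    if yaw is not None:
        c,n=np.cos(yaw),np.sin(yaw); G=np.array([[c,0,-n],[n,0,c],[0,-1,0]])
        r=cv2.Rodrigues(R.T@G)[0].ravel()*180/np.pi; out.update(ax=r[0],ay=r[1],az=r[2])
    print({k:round(float(v),1) for k,v in out.items()}, 't',round(s['time_s'],2),'pos',np.round(s['tool_pos'],4),'w',round(s['width'],4))
E
python3 -c "
from h import *
go((.5,-.17,.25),YAW)"
```

```text
{'tx': -175.0, 'ty': -18.7, 'tz': -170.0, 'ax': 0.0, 'ay': -7.1, 'az': -0.0} t 1.35 pos [ 0.675  -0.      0.2313] w 0.0851
```

apply_moves(
  motion=[
    {"tx": -175,"ty": -19,"tz": -170,"ay": -7.1},
    {"tx": -175,"ty": -19,"tz": -170,"ay": -7.1},
    {"tx": -175,"ty": -19,"tz": -170,"ay": -7.1},
    {"tx": -175,"ty": -19,"tz": -170,"ay": -7.1},
    {"tx": -175,"ty": -19,"tz": -170,"ay": -7.1},
  ],
)

```text
schema error: expected keys tx, ty, tz, ax, ay, az
```

```bash
python3 -c "
from h import *
go((.5,-.17,.25),YAW)"
```

```text
{'tx': -175.0, 'ty': -18.7, 'tz': -170.0, 'ax': 0.0, 'ay': -7.1, 'az': -0.0} t 1.35 pos [ 0.675  -0.      0.2313] w 0.0851
```

All six keys are needed in each row.

apply_moves(
  motion=[
    {"tx": -175,"ty": -19,"tz": -170,"ax": 0,"ay": -7.1,"az": 0},
    {"tx": -175,"ty": -19,"tz": -170,"ax": 0,"ay": -7.1,"az": 0},
    {"tx": -175,"ty": -19,"tz": -170,"ax": 0,"ay": -7.1,"az": 0},
    {"tx": -175,"ty": -19,"tz": -170,"ax": 0,"ay": -7.1,"az": 0},
    {"tx": -175,"ty": -19,"tz": -170,"ax": 0,"ay": -7.1,"az": 0},
  ],
)

```text
time_s: 1.77
tool_pos: [0.5245, -0.1455, 0.2476]
ee_rot: [[0.992, 0.0, -0.124], [0.124, -0.0, 0.992], [0.0, -1.0, -0.0]]
force: [-0.2, -1.2, 0.2]
width: 0.0852
```

```bash
python3 -c "
from h import *
go((.5,-.17,.25),YAW)"
```

```text
{'tx': -27.3, 'ty': -2.4, 'tz': -21.2, 'ax': 0.0, 'ay': -0.0, 'az': 0.0} t 1.77 pos [ 0.5245 -0.1455  0.2476] w 0.0852
```

apply_moves(
  motion=[
    {"tx": -27,"ty": -2,"tz": -21,"ax": 0,"ay": 0,"az": 0},
    {"tx": -27,"ty": -2,"tz": -21,"ax": 0,"ay": 0,"az": 0},
  ],
)

```text
time_s: 1.93
tool_pos: [0.4988, -0.1721, 0.2507]
ee_rot: [[0.993, 0.001, -0.12], [0.12, -0.002, 0.993], [0.001, -1.0, -0.002]]
force: [0.3, 0.1, -0.0]
width: 0.0854
```

```bash
python3 -c "
from h import *
print(bot.sense()['tool_pos'],bot.sense()['joint_velocities'].round(3))
snap('wrist','w1.png');print(bot.sense()['tool_pos'])"
```

```text
[ 0.49880709 -0.17205853  0.25071056] [ 0.069  0.052 -0.039  0.027 -0.025  0.09 ]
[ 0.50035476 -0.17069055  0.25041052]
```

View pics/w1.png

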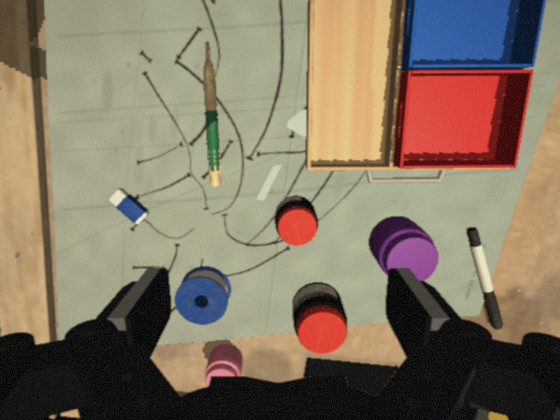

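```bash
python3 - <<'E'
from h import *
im=cv2.imread('pics/w1.png'); hsv=cv2.cvtColor(im,cv2.COLOR_BGR2HSV)
def fit(lo,hi,box):
    m=cv2.inRange(hsv,lo,hi); k=np.zeros_like(m); x0,y0,x1,y1=box; k[y0:y1,x0:x1]=m[y0:y1,x0:x1]
    c=max(cv2.findContours(k,0,1)[0],key=cv2.contourArea); return c,cv2.minEnclosingCircle(c),cv2.boundingRect(c)
st=bot.sense()
c,e,b=fit((0,150,100),(10,255,255),(285,270,360,360)); print(e,b)
c,e,b=fit((100,130,50),(125,255,255),(165,255,240,330)); print(e,b)
for n,(u,v,z) in dict(jar=(322,329,.061),reelhole=(202,301,.03),cutA=(208,43,.007),cutB=(215.5,184,.009)).items(): print(n,px2w('wrist',u,v,z,st).round(4))
cv2.imwrite('pics/w1z.png',cv2.resize(im[260:370,150:370],None,fx=3.6,fy=3.6,interpolation=cv2.INTER_CUBIC))
E
```

```text
((321.5, 330.2894592285156), 24.779478073120117) (297, 307, 50, 47)
((202.0, 299.0), 26.683427810668945) (176, 277, 53, 47)
jar [ 0.5643 -0.3225  0.061 ]
reelhole [ 0.4323 -0.3234  0.03  ]
cutA [ 0.4169 -0.0544  0.007 ]
cutB [ 0.4346 -0.193   0.009 ]
```

View pics/w1z.png

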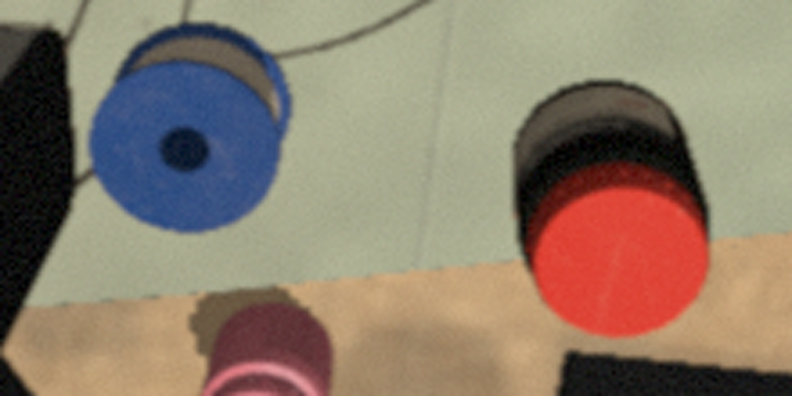

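```bash
python3 - <<'E'
from h import *
print('bot',px2w('side',337,338.5,0),px2w('scene',378,285,0))
for z in (.04,.05,.06,.07,.08): print(z,px2w('side',335.7,313.8,z).round(3),px2w('scene',380,276,z).round(3),'| far-left top',px2w('side',131+563/2.222,100+437/2.222,z).round(3),px2w('scene',130+695/2.5,80+413/2.5,z).round(3),px2w('wrist',308,360,z).round(3))
E
```

```text
bot [ 5.65034898e-01 -4.28235837e-01  1.11022302e-16] [ 0.56435526 -0.41350176  0.        ]
0.04 [ 0.574 -0.392  0.04 ] [ 0.564 -0.411  0.04 ] | far-left top [ 0.7   -0.384  0.04 ] [ 0.711 -0.395  0.04 ] [ 0.559 -0.379  0.04 ]
0.05 [ 0.571 -0.398  0.05 ] [ 0.557 -0.414  0.05 ] | far-left top [ 0.694 -0.391  0.05 ] [ 0.702 -0.398  0.05 ] [ 0.557 -0.371  0.05 ]
0.06 [ 0.567 -0.405  0.06 ] [ 0.55  -0.417  0.06 ] | far-left top [ 0.689 -0.397  0.06 ] [ 0.694 -0.402  0.06 ] [ 0.555 -0.363  0.06 ]
0.07 [ 0.563 -0.411  0.07 ] [ 0.544 -0.42   0.07 ] | far-left top [ 0.684 -0.403  0.07 ] [ 0.685 -0.405  0.07 ] [ 0.554 -0.355  0.07 ]
0.08 [ 0.56  -0.417  0.08 ] [ 0.537 -0.423  0.08 ] | far-left top [ 0.679 -0.41   0.08 ] [ 0.676 -0.408  0.08 ] [ 0.552 -0.347  0.08 ]
```

```bash
python3 -c "
from h import *
go((.565,-.326,.10),YAW)"
```

```text
{'tx': 45.3, 'ty': 150.7, 'tz': -161.8, 'ax': 0.1, 'ay': -0.2, 'az': 0.1} t 1.98 pos [ 0.5004 -0.1707  0.2504] w 0.0855
```

apply_moves(
  motion=[
    {"tx": 45,"ty": 120,"tz": -162,"ax": 0,"ay": 0,"az": 0},
    {"tx": 45,"ty": 120,"tz": -162,"ax": 0,"ay": 0,"az": 0},
    {"tx": 45,"ty": 120,"tz": -162,"ax": 0,"ay": 0,"az": 0},
    {"tx": 45,"ty": 120,"tz": -162,"ax": 0,"ay": 0,"az": 0},
    {"tx": 45,"ty": 120,"tz": -162,"ax": 0,"ay": 0,"az": 0},
  ],
)

```text
time_s: 2.4
tool_pos: [0.5675, -0.325, 0.1277]
ee_rot: [[0.992, -0.0, -0.124], [0.124, 0.0, 0.992], [-0.0, -1.0, 0.0]]
force: [1.2, 0.0, 1.2]
width: 0.0851
```

```bash
python3 -c "
from h import *
go((.565,-.326,.016),YAW)
snap('wrist','w2.png')
go((.565,-.326,.016),YAW)
"
```

```text
{'tx': -2.6, 'ty': 111.7, 'tz': -0.7, 'ax': -0.0, 'ay': -0.0, 'az': -0.0} t 2.4 pos [ 0.5675 -0.325   0.1277] w 0.0851
{'tx': -1.4, 'ty': 105.4, 'tz': 2.2, 'ax': -0.2, 'ay': -0.1, 'az': -0.3} t 2.45 pos [ 0.5673 -0.3283  0.1214] w 0.0855
```

View pics/w2.png

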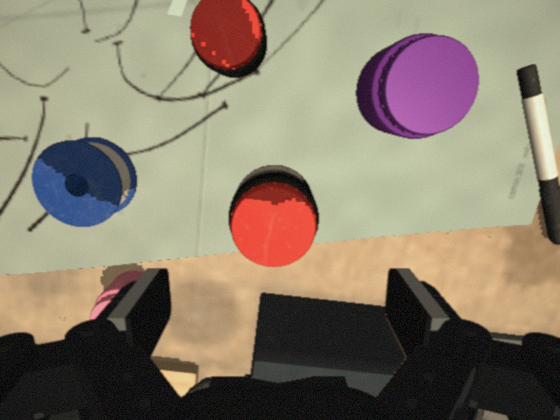

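```bash
python3 -c "
from h import *
s=dict(bot.sense()); s['tool_pos']=np.array([0.5675,-0.325,0.1277])
print(px2w('wrist',274,221,.061,s),px2w('wrist',274,224,.061,s))
go((.565,-.326,.016),YAW)
"
```

```text
[ 0.56339004 -0.32409343  0.061     ] [ 0.56361738 -0.32598396  0.061     ]
{'tx': -1.4, 'ty': 105.4, 'tz': 2.2, 'ax': -0.2, 'ay': -0.1, 'az': -0.3} t 2.45 pos [ 0.5673 -0.3283  0.1214] w 0.0855
```

apply_moves(
  motion=[
    {"tx": -2,"ty": 40,"tz": 0,"ax": 0,"ay": 0,"az": 0},
    {"tx": -2,"ty": 70,"tz": 0,"ax": 0,"ay": 0,"az": 0},
    {"tx": -2,"ty": 85,"tz": 0,"ax": 0,"ay": 0,"az": 0},
    {"tx": -2,"ty": 85,"tz": 0,"ax": 0,"ay": 0,"az": 0},
  ],
)

```text
time_s: 2.78
tool_pos: [0.5635, -0.3229, 0.0405]
ee_rot: [[0.992, -0.005, -0.124], [0.124, 0.003, 0.992], [-0.004, -1.0, 0.004]]
force: [-1.6, -0.1, -0.3]
width: 0.0854
```

```bash
python3 -c "
from h import *
go((.5645,-.3255,.016),YAW)
"
```

```text
{'tx': 0.8, 'ty': 24.5, 'tz': -2.8, 'ax': -0.2, 'ay': -0.0, 'az': -0.3} t 2.78 pos [ 0.5635 -0.3229  0.0405] w 0.0854
```

apply_moves(
  motion=[
    {"tx": 1,"ty": 15,"tz": -1,"ax": 0,"ay": 0,"az": 0},
    {"tx": 1,"ty": 24,"tz": -1,"ax": 0,"ay": 0,"az": 0},
    {"tx": 1,"ty": 24,"tz": -1,"ax": 0,"ay": 0,"az": 0},
  ],
)

```text
time_s: 3.03
tool_pos: [0.5656, -0.3248, 0.0196]
ee_rot: [[0.992, -0.001, -0.124], [0.124, 0.0, 0.992], [-0.001, -1.0, 0.001]]
force: [0.3, -0.2, -0.7]
width: 0.0858
```

apply_moves(
  motion=[
    {"tx": 0,"ty": 0,"tz": 0,"ax": 0,"ay": 0,"az": 0},
    {"tx": 0,"ty": 0,"tz": 0,"ax": 0,"ay": 0,"az": 0},
    {"tx": 0,"ty": 0,"tz": 0,"ax": 0,"ay": 0,"az": 0},
    {"tx": 0,"ty": 0,"tz": 0,"ax": 0,"ay": 0,"az": 0},
    {"tx": 0,"ty": 0,"tz": 0,"ax": 0,"ay": 0,"az": 0},
  ],
  hand=0.1,
  squeeze=35,
)

```text
time_s: 3.45
tool_pos: [0.5663, -0.3256, 0.022]
ee_rot: [[0.992, 0.002, -0.124], [0.124, -0.001, 0.992], [0.002, -1.0, -0.001]]
force: [1.2, -0.2, 5.0]
width: 0.0568
```

```bash
python3 -c "
from h import *
go((.5645,-.3255,.016),YAW)
"
```

```text
{'tx': -1.8, 'ty': 6.0, 'tz': 0.3, 'ax': 0.1, 'ay': -0.0, 'az': 0.1} t 3.45 pos [ 0.5663 -0.3256  0.022 ] w 0.0568
```

```bash
python3 -c "
from h import *
snap('wrist','w3.png');snap('side','d3.png')
a=cv2.imread('pics/d3.png'); cv2.imwrite('pics/d3z.png',cv2.resize(a[200:350,230:430],(800,600),interpolation=cv2.INTER_CUBIC))
print(bot.sense()['width'],bot.sense()['force'])
"
```

```text
0.05710562231315547 [0.74048446 0.89474436 6.80043667]
```

View pics/w3.png

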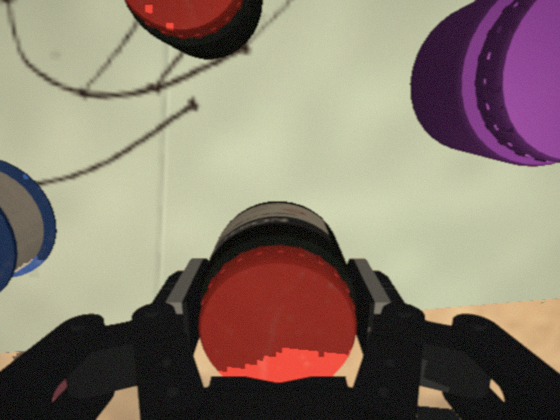

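View pics/d3z.png

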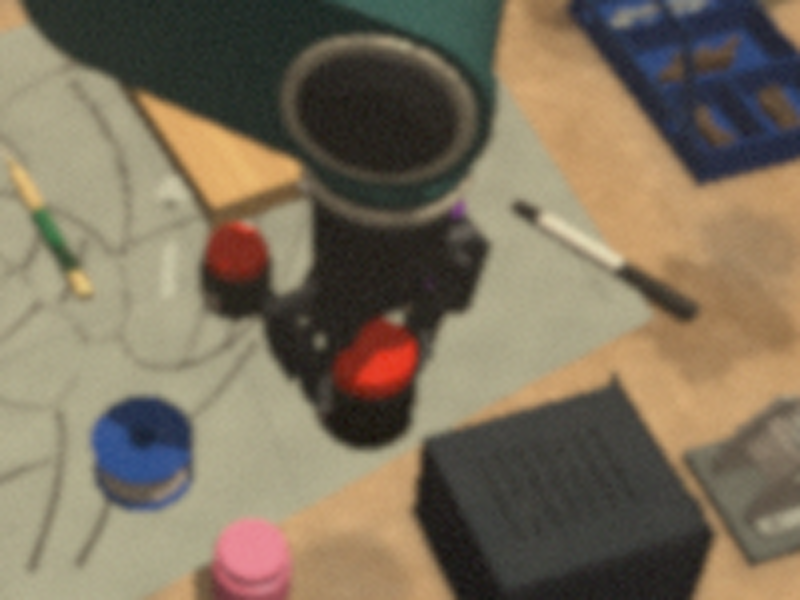

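apply_moves(
  motion=[
    {"tx": 0,"ty": -10,"tz": 0,"ax": 0,"ay": 0,"az": 0},
    {"tx": 0,"ty": -25,"tz": 0,"ax": 0,"ay": 0,"az": 0},
    {"tx": 0,"ty": -25,"tz": 0,"ax": 0,"ay": 0,"az": 0},
  ],
)

```text
time_s: 3.8
tool_pos: [0.5668, -0.326, 0.0495]
ee_rot: [[0.992, 0.003, -0.124], [0.124, -0.002, 0.992], [0.003, -1.0, -0.003]]
force: [0.4, -1.0, -0.1]
width: 0.057
```

```bash
python3 -c "
from h import *
snap('wrist','w4.png')
s=bot.sense();print(s['width'],s['force'],s['tool_pos'])
"
```

```text
0.056816448570604 [ 0.03569388 -0.99947864 -2.22600608] [ 0.56652833 -0.32581128  0.04814955]
```

View pics/w4.png

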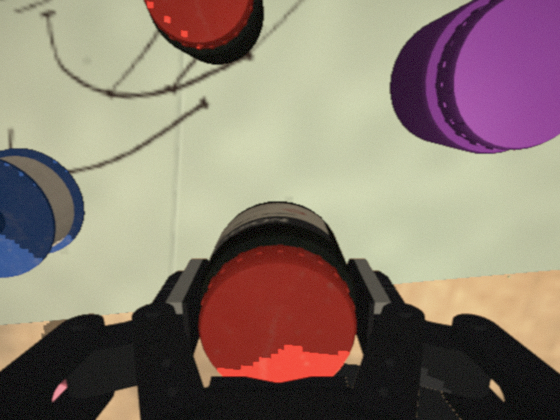

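```bash
python3 -c "
from h import *
s=bot.sense(); h=s['tool_pos'][2]-.022+.061
for v in (318,322,326): 
  p=px2w('wrist',278,v,h,s); print(p, np.array(s['ee_rot']).T@(p-s['tool_pos']))
go((.6665,-.0988,.15),YAW)
"
```

```text
[ 0.56478868 -0.32302584  0.08714955] [-0.00127832 -0.03901008  0.00289209]
[ 0.56497093 -0.3244921   0.08714955] [-0.00127866 -0.03900679  0.00141456]
[ 0.56515447 -0.32596875  0.08714955] [-1.27900121e-03 -3.90034749e-02 -7.34556068e-05]
{'tx': 127.5, 'ty': -102.0, 'tz': 212.7, 'ax': 0.1, 'ay': -0.0, 'az': 0.2} t 3.85 pos [ 0.5665 -0.3258  0.0481] w 0.0568
```

apply_moves(
  motion=[
    {"tx": 0,"ty": -40,"tz": 0,"ax": 0,"ay": 0,"az": 0},
    {"tx": 5,"ty": -80,"tz": 5,"ax": 0,"ay": 0,"az": 0},
    {"tx": 20,"ty": -100,"tz": 30,"ax": 0,"ay": 0,"az": 0},
    {"tx": 40,"ty": -102,"tz": 65,"ax": 0,"ay": 0,"az": 0},
    {"tx": 60,"ty": -102,"tz": 100,"ax": 0,"ay": 0,"az": 0},
  ],
  squeeze=50,
)

```text
time_s: 4.27
tool_pos: [0.6136, -0.2181, 0.1499]
ee_rot: [[0.993, 0.003, -0.122], [0.122, -0.001, 0.993], [0.003, -1.0, -0.002]]
force: [0.2, -0.2, -2.7]
width: 0.0562
```

```bash
python3 -c "
from h import *
go((.6665,-.0988,.15),YAW)
"
```

```text
{'tx': 67.0, 'ty': -0.1, 'tz': 112.0, 'ax': 0.1, 'ay': -0.2, 'az': 0.2} t 4.27 pos [ 0.6136 -0.2181  0.1499] w 0.0562
```

apply_moves(
  motion=[
    {"tx": 20,"ty": 0,"tz": 35,"ax": 0,"ay": 0,"az": 0},
    {"tx": 40,"ty": 0,"tz": 70,"ax": 0,"ay": 0,"az": 0},
    {"tx": 60,"ty": 0,"tz": 100,"ax": 0,"ay": 0,"az": 0},
    {"tx": 67,"ty": 10,"tz": 112,"ax": 0,"ay": 0,"az": 0},
    {"tx": 67,"ty": 40,"tz": 112,"ax": 0,"ay": 0,"az": 0},
  ],
)

```text
time_s: 4.68
tool_pos: [0.6683, -0.0963, 0.1113]
ee_rot: [[0.992, 0.007, -0.127], [0.127, -0.001, 0.992], [0.007, -1.0, -0.001]]
force: [1.3, -0.1, -1.6]
width: 0.0565
```

```bash
python3 -c "
from h import *
go((.6665,-.0988,.029),YAW)
snap('wrist','w5.png')
go((.6665,-.0988,.029),YAW)
"
```

```text
{'tx': -2.7, 'ty': 82.3, 'tz': -2.2, 'ax': 0.1, 'ay': 0.1, 'az': 0.4} t 4.68 pos [ 0.6683 -0.0963  0.1113] w 0.0565
{'tx': 1.9, 'ty': 72.7, 'tz': -1.9, 'ax': -0.1, 'ay': 0.1, 'az': -0.2} t 4.73 pos [ 0.6647 -0.0972  0.1017] w 0.0565
```

View pics/w5.png

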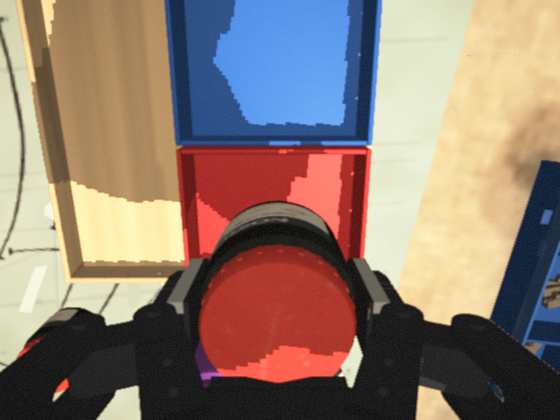

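```bash
python3 -c "
from h import *
s=dict(bot.sense()); s['tool_pos']=np.array([.6683,-.0963,.1113])
for u,v,l in [(177,147,(-.015,-.046,.042)),(374,146,(.099,-.046,.042)),(364,262,(.099,-.11,.042))]:
  print(px2w('wrist',u,v,.042,s).round(4), model_pts(CAD)(l).round(4))
go((.6665,-.0988,.029),YAW)
"
```

```text
[ 0.6034 -0.0589  0.042 ] [ 0.6042 -0.0602  0.042 ]
[ 0.7159 -0.0441  0.042 ] [ 0.7174 -0.046   0.042 ]
[ 0.724  -0.1161  0.042 ] [ 0.7253 -0.1095  0.042 ]
{'tx': 1.9, 'ty': 72.7, 'tz': -1.9, 'ax': -0.1, 'ay': 0.1, 'az': -0.2} t 4.73 pos [ 0.6647 -0.0972  0.1017] w 0.0565
```

apply_moves(
  motion=[
    {"tx": -1,"ty": 30,"tz": -2,"ax": 0,"ay": 0,"az": 0},
    {"tx": -1,"ty": 55,"tz": -2,"ax": 0,"ay": 0,"az": 0},
    {"tx": -1,"ty": 65,"tz": -2,"ax": 0,"ay": 0,"az": 0},
    {"tx": -1,"ty": 65,"tz": -2,"ax": 0,"ay": 0,"az": 0},
  ],
)

```text
time_s: 5.07
tool_pos: [0.6631, -0.1015, 0.0397]
ee_rot: [[0.992, -0.005, -0.123], [0.123, 0.001, 0.992], [-0.005, -1.0, 0.001]]
force: [0.8, -0.0, -1.7]
width: 0.0562
```

```bash
python3 -c "
from h import *
go((.6665,-.0988,.029),YAW); print(bot.sense()['force'])
"
```

```text
{'tx': 3.8, 'ty': 10.7, 'tz': 2.3, 'ax': -0.1, 'ay': -0.1, 'az': -0.3} t 5.07 pos [ 0.6631 -0.1015  0.0397] w 0.0562
[ 0.82604253 -0.02895213 -1.6578291 ]
```

apply_moves(
  motion=[
    {"tx": 2,"ty": 4,"tz": 1,"ax": 0,"ay": 0,"az": 0},
    {"tx": 2,"ty": 7,"tz": 1,"ax": 0,"ay": 0,"az": 0},
    {"tx": 2,"ty": 8,"tz": 1,"ax": 0,"ay": 0,"az": 0},
    {"tx": 2,"ty": 8,"tz": 1,"ax": 0,"ay": 0,"az": 0},
  ],
)

```text
time_s: 5.4
tool_pos: [0.6669, -0.1001, 0.0353]
ee_rot: [[0.992, 0.001, -0.124], [0.124, -0.0, 0.992], [0.001, -1.0, -0.0]]
force: [0.1, 0.4, -1.5]
width: 0.0565
```

```bash
python3 -c "
from h import *
go((.6665,-.0988,.029),YAW); print(bot.sense()['force'])
"
```

```text
{'tx': -0.3, 'ty': 6.3, 'tz': 1.4, 'ax': 0.0, 'ay': -0.0, 'az': 0.1} t 5.4 pos [ 0.6669 -0.1001  0.0353] w 0.0565
[ 0.13738392  0.44883498 -1.54993069]
```

apply_moves(
  motion=[
    {"tx": 0,"ty": 3,"tz": 1,"ax": 0,"ay": 0,"az": 0},
    {"tx": 0,"ty": 5,"tz": 1,"ax": 0,"ay": 0,"az": 0},
    {"tx": 0,"ty": 5,"tz": 1,"ax": 0,"ay": 0,"az": 0},
    {"tx": 0,"ty": 5,"tz": 1,"ax": 0,"ay": 0,"az": 0},
  ],
)

```text
time_s: 5.73
tool_pos: [0.6664, -0.099, 0.0295]
ee_rot: [[0.992, -0.0, -0.124], [0.124, 0.0, 0.992], [-0.0, -1.0, 0.0]]
force: [0.4, 0.4, -1.5]
width: 0.0564
```

apply_moves(
  motion=[
    {"tx": 0,"ty": 1,"tz": 0,"ax": 0,"ay": 0,"az": 0},
    {"tx": 0,"ty": 2,"tz": 0,"ax": 0,"ay": 0,"az": 0},
    {"tx": 0,"ty": 2,"tz": 0,"ax": 0,"ay": 0,"az": 0},
  ],
)

```text
time_s: 5.98
tool_pos: [0.6667, -0.099, 0.0292]
ee_rot: [[0.992, 0.001, -0.124], [0.124, -0.0, 0.992], [0.001, -1.0, -0.0]]
force: [-7.0, 1.6, 14.5]
width: 0.0564
```

apply_moves(
  motion=[
    {"tx": 0,"ty": 0,"tz": 0,"ax": 0,"ay": 0,"az": 0},
    {"tx": 0,"ty": 0,"tz": 0,"ax": 0,"ay": 0,"az": 0},
    {"tx": 0,"ty": 0,"tz": 0,"ax": 0,"ay": 0,"az": 0},
  ],
  hand=0.55,
)

```text
time_s: 6.23
tool_pos: [0.6665, -0.099, 0.0275]
ee_rot: [[0.992, 0.0, -0.124], [0.124, -0.0, 0.992], [0.0, -1.0, -0.0]]
force: [-0.2, -0.4, -0.4]
width: 0.0662
```

apply_moves(
  motion=[
    {"tx": 0,"ty": -20,"tz": 0,"ax": 0,"ay": 0,"az": 0},
    {"tx": 0,"ty": -50,"tz": 0,"ax": 0,"ay": 0,"az": 0},
    {"tx": 0,"ty": -90,"tz": 0,"ax": 0,"ay": 0,"az": 0},
    {"tx": 0,"ty": -130,"tz": 0,"ax": 0,"ay": 0,"az": 0},
    {"tx": 0,"ty": -150,"tz": 0,"ax": 0,"ay": 0,"az": 0},
  ],
)

```text
time_s: 6.65
tool_pos: [0.6674, -0.0992, 0.1829]
ee_rot: [[0.992, 0.005, -0.124], [0.124, -0.001, 0.992], [0.005, -1.0, -0.002]]
force: [0.5, 0.1, 1.3]
width: 0.0663
```

```bash
python3 -c "
from h import *
snap('wrist','w6.png'); s=bot.sense(); print(s['force'])
go((.432,-.323,.15),YAW)
"
```

```text
[-0.05404232  0.20431104  3.75517388]
{'tx': -262.3, 'ty': 34.1, 'tz': -192.6, 'ax': 0.1, 'ay': -0.0, 'az': 0.5} t 6.7 pos [ 0.6682 -0.0993  0.1857] w 0.0661
```

View pics/w6.png

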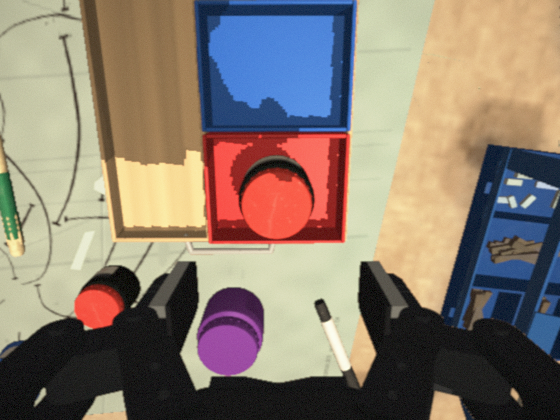

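apply_moves(
  motion=[
    {"tx": -33,"ty": 0,"tz": -24,"ax": 0,"ay": 0,"az": 0},
    {"tx": -66,"ty": 0,"tz": -48,"ax": 0,"ay": 0,"az": 0},
    {"tx": -99,"ty": 5,"tz": -72,"ax": 0,"ay": 0,"az": 0},
    {"tx": -132,"ty": 10,"tz": -96,"ax": 0,"ay": 0,"az": 0},
    {"tx": -165,"ty": 15,"tz": -120,"ax": 0,"ay": 0,"az": 0},
  ],
  hand=1,
)

```text
time_s: 7.12
tool_pos: [0.516, -0.2393, 0.1619]
ee_rot: [[0.992, -0.0, -0.124], [0.124, 0.0, 0.992], [-0.0, -1.0, 0.0]]
force: [0.3, -1.6, -0.3]
width: 0.0852
```

```bash
python3 -c "
from h import *
go((.432,-.323,.13),YAW)
"
```

```text
{'tx': -93.7, 'ty': 31.9, 'tz': -72.6, 'ax': -0.0, 'ay': -0.0, 'az': -0.0} t 7.12 pos [ 0.516  -0.2393  0.1619] w 0.0852
```

apply_moves(
  motion=[
    {"tx": -32,"ty": 10,"tz": -25,"ax": 0,"ay": 0,"az": 0},
    {"tx": -64,"ty": 20,"tz": -48,"ax": 0,"ay": 0,"az": 0},
    {"tx": -94,"ty": 32,"tz": -73,"ax": 0,"ay": 0,"az": 0},
    {"tx": -94,"ty": 32,"tz": -73,"ax": 0,"ay": 0,"az": 0},
    {"tx": -94,"ty": 32,"tz": -73,"ax": 0,"ay": 0,"az": 0},
  ],
)

```text
time_s: 7.53
tool_pos: [0.4318, -0.3236, 0.1295]
ee_rot: [[0.993, -0.001, -0.12], [0.12, 0.001, 0.993], [-0.001, -1.0, 0.001]]
force: [0.3, 0.7, 0.6]
width: 0.0856
```

```bash
python3 -c "
from h import *
s=bot.sense(); im=snap('wrist','w7.png')
hsv=cv2.cvtColor(im,cv2.COLOR_RGB2HSV); m=cv2.inRange(hsv,(100,130,50),(125,255,255)); print(cv2.connectedComponentsWithStats(m)[2:])
print(px2w('wrist',275,231,.03,s),s['tool_pos'])
go((.432,-.323,.004),YAW)
"
```

```text
(array([[     0,      0,    560,    420, 229174],
       [   141,     32,     45,     47,   1015],
       [   234,    163,     84,     87,   5005],
       [   269,    211,      1,      1,      1],
       [   272,    213,      1,      1,      1],
       [   275,    212,      1,      1,      1],
       [   278,    214,      1,      1,      1],
       [   271,    216,      1,      1,      1],
       [   274,    218,      1,      1,      1]], dtype=int32), array([[280.10839362, 210.25958442],
       [162.92610837,  54.99507389],
       [275.29070929, 206.04715285],
       [269.        , 211.        ],
       [272.        , 213.        ],
       [275.        , 212.        ],
       [278.        , 214.        ],
       [271.        , 216.        ],
       [274.        , 218.        ]]))
[ 0.43045125 -0.34071971  0.03      ] [ 0.43179255 -0.32359676  0.12954723]
{'tx': -0.9, 'ty': 126.2, 'tz': -0.0, 'ax': -0.0, 'ay': -0.1, 'az': -0.0} t 7.58 pos [ 0.4329 -0.3229  0.1302] w 0.0855
```

View pics/w7.png

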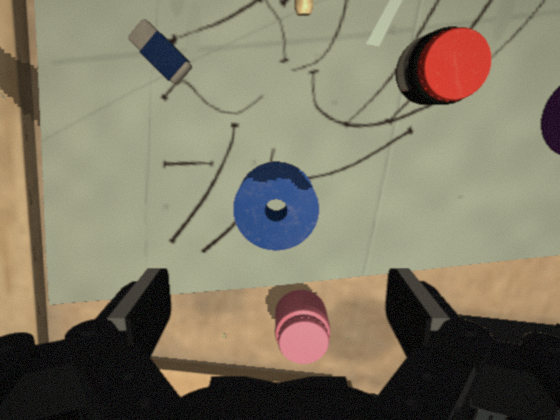

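apply_moves(
  motion=[
    {"tx": 0,"ty": 40,"tz": -1,"ax": 0,"ay": 0,"az": 0},
    {"tx": 0,"ty": 80,"tz": -1,"ax": 0,"ay": 0,"az": 0},
    {"tx": 0,"ty": 105,"tz": -1,"ax": 0,"ay": 0,"az": 0},
    {"tx": 0,"ty": 122,"tz": -1,"ax": 0,"ay": 0,"az": 0},
    {"tx": 0,"ty": 122,"tz": -1,"ax": 0,"ay": 0,"az": 0},
  ],
)

```text
time_s: 8.0
tool_pos: [0.4328, -0.3214, 0.0048]
ee_rot: [[0.992, -0.004, -0.125], [0.125, 0.003, 0.992], [-0.003, -1.0, 0.004]]
force: [0.0, 0.5, 0.1]
width: 0.0853
```

apply_moves(
  motion=[
    {"tx": 0,"ty": 0,"tz": 0,"ax": 0,"ay": 0,"az": 0},
    {"tx": 0,"ty": 0,"tz": 0,"ax": 0,"ay": 0,"az": 0},
    {"tx": 0,"ty": 0,"tz": 0,"ax": 0,"ay": 0,"az": 0},
  ],
  hand=0.56,
)

```text
time_s: 8.25
tool_pos: [0.4344, -0.3239, 0.0103]
ee_rot: [[0.992, 0.002, -0.124], [0.124, -0.001, 0.992], [0.002, -1.0, -0.002]]
force: [-0.2, 0.0, 1.3]
width: 0.0665
```

```bash
python3 -c "
from h import *
s=bot.sense(); im=snap('wrist','w8.png')
go((.432,-.323,.00),YAW); print(s['force'])
"
```

```text
{'tx': -2.2, 'ty': 10.1, 'tz': 1.2, 'ax': 0.1, 'ay': -0.0, 'az': 0.1} t 8.3 pos [ 0.4343 -0.3239  0.0101] w 0.0665
[-0.22639669  0.01311811  1.25488228]
```

View pics/w8.png

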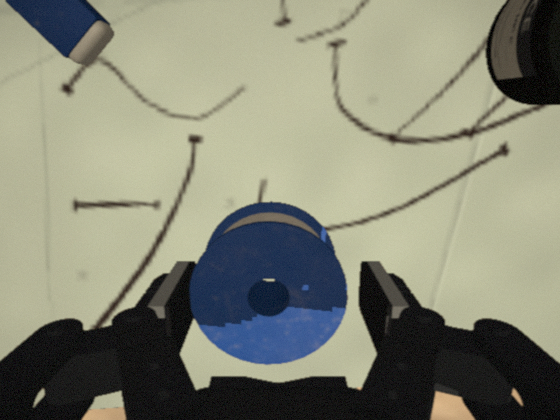

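apply_moves(
  motion=[
    {"tx": -3,"ty": 4,"tz": 1,"ax": 0,"ay": 0,"az": 0},
    {"tx": -3,"ty": 7,"tz": 1,"ax": 0,"ay": 0,"az": 0},
    {"tx": -3,"ty": 9,"tz": 1,"ax": 0,"ay": 0,"az": 0},
    {"tx": -3,"ty": 10,"tz": 1,"ax": 0,"ay": 0,"az": 0},
    {"tx": -3,"ty": 10,"tz": 1,"ax": 0,"ay": 0,"az": 0},
  ],
)

```text
time_s: 8.72
tool_pos: [0.4302, -0.3229, -0.0018]
ee_rot: [[0.992, -0.0, -0.123], [0.123, 0.0, 0.992], [-0.0, -1.0, 0.0]]
force: [-0.4, 0.1, -0.6]
width: 0.0663
```

apply_moves(
  motion=[
    {"tx": 0,"ty": 1,"tz": 0,"ax": 0,"ay": 0,"az": 0},
    {"tx": 0,"ty": 2,"tz": 0,"ax": 0,"ay": 0,"az": 0},
  ],
)

```text
time_s: 8.88
tool_pos: [0.4304, -0.323, -0.0035]
ee_rot: [[0.992, 0.0, -0.124], [0.124, -0.0, 0.992], [0.0, -1.0, -0.0]]
force: [-0.6, 0.5, 0.0]
width: 0.0668
```

apply_moves(
  motion=[
    {"tx": 0,"ty": 0,"tz": 0,"ax": 0,"ay": 0,"az": 0},
    {"tx": 0,"ty": 0,"tz": 0,"ax": 0,"ay": 0,"az": 0},
    {"tx": 0,"ty": 0,"tz": 0,"ax": 0,"ay": 0,"az": 0},
    {"tx": 0,"ty": 0,"tz": 0,"ax": 0,"ay": 0,"az": 0},
  ],
  hand=0.1,
  squeeze=50,
)

```text
time_s: 9.22
tool_pos: [0.4305, -0.3231, -0.0029]
ee_rot: [[0.992, 0.0, -0.124], [0.124, -0.0, 0.992], [0.0, -1.0, -0.0]]
force: [-3.6, 2.3, 8.2]
width: 0.0557
```

```bash
python3 -c "
from h import *
s=bot.sense(); im=snap('wrist','w9.png')
go((.655,-.0075,.15),YAW); print(s['force'])
"
```

```text
{'tx': 261.9, 'ty': -152.9, 'tz': 285.3, 'ax': 0.0, 'ay': -0.0, 'az': 0.0} t 9.27 pos [ 0.4304 -0.3231 -0.0029] w 0.0556
[-3.6304897   2.26122034  8.18646843]
```

View pics/w9.png

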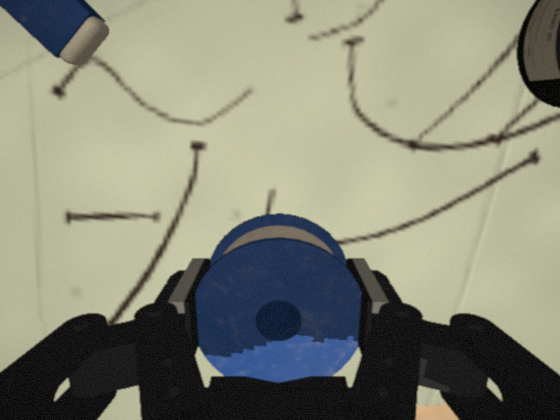

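apply_moves(
  motion=[
    {"tx": 0,"ty": -10,"tz": 0,"ax": 0,"ay": 0,"az": 0},
    {"tx": 0,"ty": -30,"tz": 0,"ax": 0,"ay": 0,"az": 0},
    {"tx": 0,"ty": -60,"tz": 0,"ax": 0,"ay": 0,"az": 0},
    {"tx": 0,"ty": -95,"tz": 0,"ax": 0,"ay": 0,"az": 0},
    {"tx": 0,"ty": -130,"tz": 0,"ax": 0,"ay": 0,"az": 0},
  ],
)

```text
time_s: 9.68
tool_pos: [0.4298, -0.3225, 0.128]
ee_rot: [[0.992, -0.001, -0.124], [0.124, 0.001, 0.992], [-0.001, -1.0, 0.001]]
force: [0.2, -1.2, -2.8]
width: 0.0557
```

```bash
python3 -c "
from h import *
s=bot.sense(); im=snap('wrist','w10.png')
go((.655,-.0075,.15),YAW); print(s['force'])
"
```

```text
{'tx': 260.7, 'ty': -14.3, 'tz': 286.6, 'ax': 0.3, 'ay': -0.0, 'az': 0.3} t 9.73 pos [ 0.4319 -0.3242  0.1359] w 0.056
[ 0.20157292 -1.21515744 -2.8499301 ]
```

View pics/w10.png

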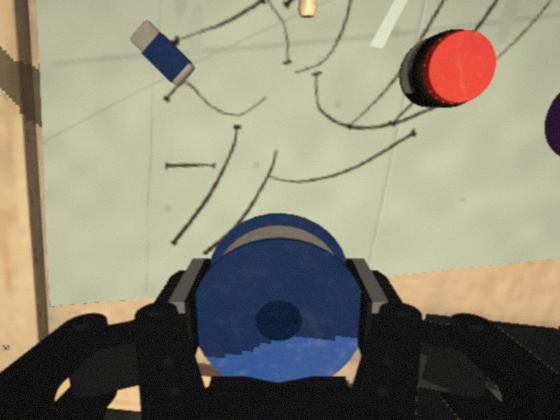

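apply_moves(
  motion=[
    {"tx": 26,"ty": -5,"tz": 28,"ax": 0,"ay": 0,"az": 0},
    {"tx": 52,"ty": -10,"tz": 57,"ax": 0,"ay": 0,"az": 0},
    {"tx": 78,"ty": -15,"tz": 85,"ax": 0,"ay": 0,"az": 0},
    {"tx": 104,"ty": -15,"tz": 114,"ax": 0,"ay": 0,"az": 0},
    {"tx": 130,"ty": -15,"tz": 143,"ax": 0,"ay": 0,"az": 0},
  ],
)

```text
time_s: 10.15
tool_pos: [0.5424, -0.1633, 0.1422]
ee_rot: [[0.992, 0.001, -0.123], [0.123, -0.0, 0.992], [0.001, -1.0, -0.0]]
force: [0.9, -0.8, -2.6]
width: 0.0555
```

```bash
python3 -c "
from h import *
go((.655,-.0075,.12),YAW)
"
```

```text
{'tx': 130.9, 'ty': 22.3, 'tz': 140.8, 'ax': 0.0, 'ay': -0.1, 'az': 0.0} t 10.15 pos [ 0.5424 -0.1633  0.1422] w 0.0555
```

apply_moves(
  motion=[
    {"tx": 26,"ty": 0,"tz": 28,"ax": 0,"ay": 0,"az": 0},
    {"tx": 52,"ty": 0,"tz": 57,"ax": 0,"ay": 0,"az": 0},
    {"tx": 78,"ty": 0,"tz": 85,"ax": 0,"ay": 0,"az": 0},
    {"tx": 104,"ty": 0,"tz": 114,"ax": 0,"ay": 0,"az": 0},
    {"tx": 131,"ty": 10,"tz": 141,"ax": 0,"ay": 0,"az": 0},
  ],
)

```text
time_s: 10.57
tool_pos: [0.6556, -0.0068, 0.1335]
ee_rot: [[0.992, 0.003, -0.124], [0.124, -0.0, 0.992], [0.003, -1.0, -0.0]]
force: [0.8, -0.4, -1.9]
width: 0.0555
```

apply_moves(
  motion=[
    {"tx": 0,"ty": 12,"tz": 0,"ax": 0,"ay": 0,"az": 0},
    {"tx": 0,"ty": 12,"tz": 0,"ax": 0,"ay": 0,"az": 0},
    {"tx": 0,"ty": 12,"tz": 0,"ax": 0,"ay": 0,"az": 0},
  ],
)

```text
time_s: 10.82
tool_pos: [0.6536, -0.0089, 0.1187]
ee_rot: [[0.992, -0.002, -0.124], [0.124, -0.0, 0.992], [-0.002, -1.0, 0.0]]
force: [-0.2, 0.5, -2.9]
width: 0.0558
```

```bash
python3 -c "
from h import *
s=bot.sense(); im=snap('wrist','w11.png')
go((.655,-.0075,.005),YAW); print(s['force'])
for l in [(-.015,.046,.042),(.099,.046,.042)]: print(w2px('wrist',model_pts(CAD)(l),s))
"
```

```text
{'tx': 1.5, 'ty': 114.7, 'tz': 1.8, 'ax': 0.0, 'ay': -0.1, 'az': -0.0} t 10.87 pos [ 0.6538 -0.0095  0.1197] w 0.0554
[-0.15056369  0.45807892 -2.91400943]
(np.float64(187.1515048529749), np.float64(142.192239218615))
(np.float64(379.07073089442576), np.float64(142.11994094076894))
```

View pics/w11.png

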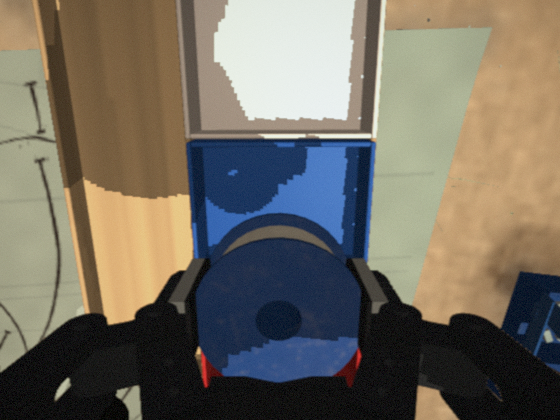

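apply_moves(
  motion=[
    {"tx": 0,"ty": 35,"tz": 3,"ax": 0,"ay": 0,"az": 0},
    {"tx": 0,"ty": 65,"tz": 3,"ax": 0,"ay": 0,"az": 0},
    {"tx": 0,"ty": 90,"tz": 3,"ax": 0,"ay": 0,"az": 0},
    {"tx": 0,"ty": 98,"tz": 3,"ax": 0,"ay": 0,"az": 0},
    {"tx": 0,"ty": 98,"tz": 3,"ax": 0,"ay": 0,"az": 0},
  ],
)

```text
time_s: 11.28
tool_pos: [0.6527, -0.0068, 0.0203]
ee_rot: [[0.992, -0.003, -0.122], [0.122, 0.0, 0.992], [-0.003, -1.0, 0.0]]
force: [-0.1, -0.7, -2.2]
width: 0.0556
```

apply_moves(
  motion=[
    {"tx": 0,"ty": 0,"tz": 0,"ax": 0,"ay": 0,"az": 0},
    {"tx": 0,"ty": 2,"tz": 0,"ax": 0,"ay": 0,"az": 0},
    {"tx": 0,"ty": 4,"tz": 0,"ax": 0,"ay": 0,"az": 0},
    {"tx": 0,"ty": 6,"tz": 0,"ax": 0,"ay": 0,"az": 0},
  ],
)

```text
time_s: 11.62
tool_pos: [0.6545, -0.006, 0.0168]
ee_rot: [[0.992, 0.002, -0.124], [0.124, -0.0, 0.992], [0.002, -1.0, -0.0]]
force: [-0.2, 0.1, -2.0]
width: 0.0553
```

apply_moves(
  motion=[
    {"tx": 0,"ty": 3,"tz": 0,"ax": 0,"ay": 0,"az": 0},
    {"tx": 0,"ty": 6,"tz": 0,"ax": 0,"ay": 0,"az": 0},
    {"tx": 0,"ty": 9,"tz": 0,"ax": 0,"ay": 0,"az": 0},
    {"tx": 0,"ty": 10,"tz": 0,"ax": 0,"ay": 0,"az": 0},
    {"tx": 0,"ty": 10,"tz": 0,"ax": 0,"ay": 0,"az": 0},
  ],
)

```text
time_s: 12.03
tool_pos: [0.6536, -0.0058, 0.0049]
ee_rot: [[0.992, -0.001, -0.124], [0.124, 0.0, 0.992], [-0.001, -1.0, 0.0]]
force: [-0.1, -0.1, -2.4]
width: 0.0555
```

apply_moves(
  motion=[
    {"tx": 0,"ty": 1,"tz": 0,"ax": 0,"ay": 0,"az": 0},
    {"tx": 0,"ty": 1,"tz": 0,"ax": 0,"ay": 0,"az": 0},
  ],
)

```text
time_s: 12.2
tool_pos: [0.6539, -0.0059, 0.0044]
ee_rot: [[0.992, -0.0, -0.124], [0.124, 0.0, 0.992], [-0.0, -1.0, 0.0]]
force: [0.0, 0.4, -2.1]
width: 0.0557
```

apply_moves(
  motion=[
    {"tx": 0,"ty": 1,"tz": 0,"ax": 0,"ay": 0,"az": 0},
    {"tx": 0,"ty": 1,"tz": 0,"ax": 0,"ay": 0,"az": 0},
  ],
)

```text
time_s: 12.37
tool_pos: [0.654, -0.0059, 0.0042]
ee_rot: [[0.992, 0.0, -0.124], [0.124, -0.0, 0.992], [0.0, -1.0, -0.0]]
force: [-3.3, 0.8, 3.1]
width: 0.0559
```

Touching the floor; release and rise.

apply_moves(
  motion=[
    {"tx": 0,"ty": 0,"tz": 0,"ax": 0,"ay": 0,"az": 0},
    {"tx": 0,"ty": 0,"tz": 0,"ax": 0,"ay": 0,"az": 0},
    {"tx": 0,"ty": 0,"tz": 0,"ax": 0,"ay": 0,"az": 0},
  ],
  hand=0.55,
)

```text
time_s: 12.62
tool_pos: [0.654, -0.0059, 0.0036]
ee_rot: [[0.992, 0.0, -0.124], [0.124, -0.0, 0.992], [0.0, -1.0, -0.0]]
force: [-0.3, 0.4, 0.2]
width: 0.0661
```

apply_moves(
  motion=[
    {"tx": 0,"ty": -20,"tz": 0,"ax": 0,"ay": 0,"az": 0},
    {"tx": 0,"ty": -50,"tz": 0,"ax": 0,"ay": 0,"az": 0},
    {"tx": 0,"ty": -90,"tz": 0,"ax": 0,"ay": 0,"az": 0},
    {"tx": 0,"ty": -130,"tz": 0,"ax": 0,"ay": 0,"az": 0},
    {"tx": 0,"ty": -170,"tz": 0,"ax": 0,"ay": 0,"az": 0},
  ],
)

```text
time_s: 13.03
tool_pos: [0.6535, -0.0059, 0.1753]
ee_rot: [[0.992, -0.0, -0.124], [0.124, -0.0, 0.992], [-0.0, -1.0, -0.0]]
force: [0.7, 0.3, -0.1]
width: 0.0662
```

```bash
python3 -c "
from h import *
snap('wrist','w12.png'); s=bot.sense(); print(s['force'])
go((.4258,-.1237,.19))
"
```

```text
[-0.54012427 -0.43361571  8.99724095]
{'tx': -242.8, 'ty': -7.4, 'tz': -88.4} t 13.08 pos [ 0.6558 -0.0059  0.1848] w 0.0663
```

View pics/w12.png

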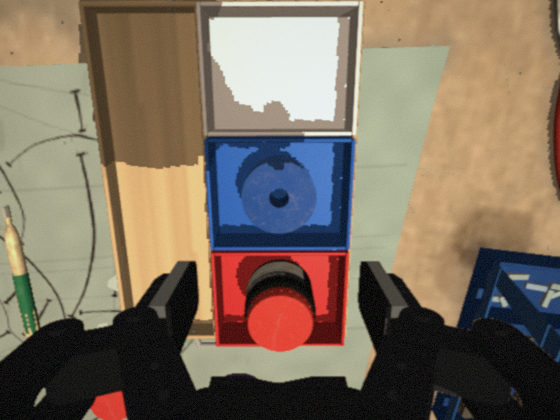

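apply_moves(
  motion=[
    {"tx": -39,"ty": 0,"tz": -14,"ax": 0,"ay": 0,"az": 0},
    {"tx": -78,"ty": 5,"tz": -28,"ax": 0,"ay": 0,"az": 0},
    {"tx": -117,"ty": 15,"tz": -42,"ax": 0,"ay": 0,"az": 0},
    {"tx": -156,"ty": 25,"tz": -56,"ax": 0,"ay": 0,"az": 0},
    {"tx": -194,"ty": 35,"tz": -70,"ax": 0,"ay": 0,"az": 0},
  ],
)

```text
time_s: 13.5
tool_pos: [0.4701, -0.0988, 0.1382]
ee_rot: [[0.992, 0.0, -0.124], [0.124, -0.0, 0.992], [0.0, -1.0, -0.0]]
force: [0.1, -1.3, 0.1]
width: 0.0663
```

```bash
python3 -c "
from h import *
go((.4258,-.1237,.13),YAW)
"
```

```text
{'tx': -47.0, 'ty': 8.2, 'tz': -19.2, 'ax': 0.0, 'ay': -0.0, 'az': 0.0} t 13.5 pos [ 0.4701 -0.0988  0.1382] w 0.0663
```

apply_moves(
  motion=[
    {"tx": -36,"ty": 8,"tz": -15,"ax": 0,"ay": 0,"az": 0},
    {"tx": -47,"ty": 8,"tz": -19,"ax": 0,"ay": 0,"az": 0},
    {"tx": -47,"ty": 8,"tz": -19,"ax": 0,"ay": 0,"az": 0},
    {"tx": -47,"ty": 8,"tz": -19,"ax": 0,"ay": 0,"az": 0},
  ],
  hand=0.1,
)

```text
time_s: 13.83
tool_pos: [0.4276, -0.1234, 0.1315]
ee_rot: [[0.992, 0.001, -0.122], [0.122, -0.0, 0.992], [0.001, -1.0, -0.001]]
force: [-0.1, -0.1, 0.1]
width: 0.0468
```

```bash
python3 -c "
from h import *
s=bot.sense(); im=snap('wrist','w13.png')
np.save('s13.npy',np.r_[s['tool_pos'],np.ravel(s['ee_rot'])])
go((.4258,-.1237,.13),YAW)
"
```

```text
{'tx': -2.3, 'ty': 1.5, 'tz': -0.3, 'ax': 0.0, 'ay': -0.1, 'az': 0.1} t 13.88 pos [ 0.4281 -0.1231  0.1315] w 0.0467
```

View pics/w13.png

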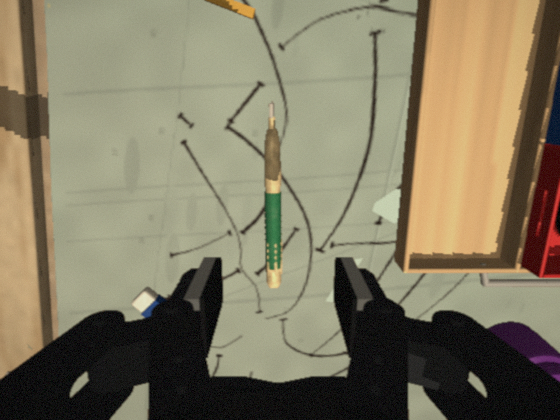

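```bash
python3 -c "
from h import *
a=np.load('s13.npy'); s=dict(tool_pos=a[:3],ee_rot=a[3:].reshape(3,3))
for u,v,z in [(271.5,103,.007),(274.5,287,.009),(273,195,.012),(273.5,235,.012)]: print(px2w('wrist',u,v,z,s).round(4))
"
```

```text
[ 0.4135 -0.0551  0.007 ]
[ 0.4327 -0.1964  0.009 ]
[ 0.4224 -0.1199  0.012 ]
[ 0.4265 -0.1511  0.012 ]
```

```bash
python3 -c "
from h import *
go((.4235,-.1255,.003),YAW)
"
```

```text
{'tx': -5.0, 'ty': 128.5, 'tz': -1.8, 'ax': 0.0, 'ay': -0.1, 'az': 0.1} t 13.88 pos [ 0.4281 -0.1231  0.1315] w 0.0467
```

apply_moves(
  motion=[
    {"tx": -5,"ty": 35,"tz": -2,"ax": 0,"ay": 0,"az": 0},
    {"tx": -5,"ty": 70,"tz": -2,"ax": 0,"ay": 0,"az": 0},
    {"tx": -5,"ty": 95,"tz": -2,"ax": 0,"ay": 0,"az": 0},
    {"tx": -5,"ty": 110,"tz": -2,"ax": 0,"ay": 0,"az": 0},
    {"tx": -5,"ty": 115,"tz": -2,"ax": 0,"ay": 0,"az": 0},
  ],
)

```text
time_s: 14.3
tool_pos: [0.4224, -0.1247, 0.0133]
ee_rot: [[0.992, -0.004, -0.125], [0.125, 0.001, 0.992], [-0.003, -1.0, 0.002]]
force: [-1.0, -0.1, -1.1]
width: 0.047
```

```bash
python3 -c "
from h import *
snap('wrist','w14.png')
go((.4235,-.1255,.003),YAW)
"
```

```text
{'tx': 0.9, 'ty': 10.9, 'tz': -0.8, 'ax': -0.1, 'ay': 0.0, 'az': -0.2} t 14.35 pos [ 0.4226 -0.1249  0.014 ] w 0.047
```

View pics/w14.png

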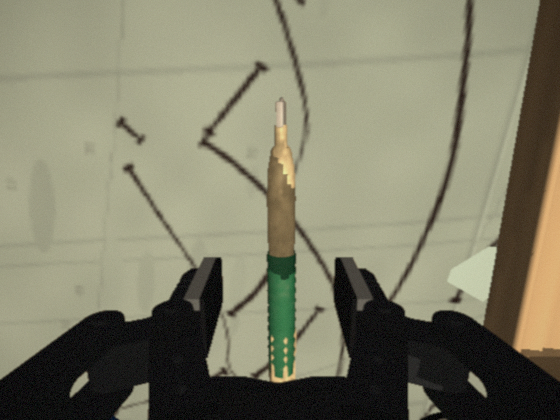

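apply_moves(
  motion=[
    {"tx": 0,"ty": 4,"tz": 0,"ax": 0,"ay": 0,"az": 0},
    {"tx": 0,"ty": 8,"tz": 0,"ax": 0,"ay": 0,"az": 0},
    {"tx": 0,"ty": 10,"tz": 0,"ax": 0,"ay": 0,"az": 0},
    {"tx": 0,"ty": 10,"tz": 0,"ax": 0,"ay": 0,"az": 0},
    {"tx": 0,"ty": 10,"tz": 0,"ax": 0,"ay": 0,"az": 0},
  ],
)

```text
time_s: 14.77
tool_pos: [0.423, -0.1258, 0.0064]
ee_rot: [[0.992, 0.001, -0.124], [0.124, -0.0, 0.992], [0.001, -1.0, -0.0]]
force: [-0.8, -0.1, -0.4]
width: 0.0472
```

apply_moves(
  motion=[
    {"tx": 0,"ty": 0,"tz": 0,"ax": 0,"ay": 0,"az": 0},
    {"tx": 0,"ty": 0,"tz": 0,"ax": 0,"ay": 0,"az": 0},
    {"tx": 0,"ty": 0,"tz": 0,"ax": 0,"ay": 0,"az": 0},
    {"tx": 0,"ty": 0,"tz": 0,"ax": 0,"ay": 0,"az": 0},
    {"tx": 0,"ty": 0,"tz": 0,"ax": 0,"ay": 0,"az": 0},
  ],
  hand=-1,
  squeeze=40,
)

```text
time_s: 15.18
tool_pos: [0.4229, -0.1257, 0.0063]
ee_rot: [[0.992, 0.0, -0.124], [0.124, -0.0, 0.992], [0.0, -1.0, -0.0]]
force: [-0.8, 0.1, 4.4]
width: 0.0098
```

apply_moves(
  motion=[
    {"tx": 0,"ty": 0,"tz": 0,"ax": 0,"ay": 0,"az": 0},
    {"tx": 0,"ty": 0,"tz": 0,"ax": 0,"ay": 0,"az": 0},
    {"tx": 0,"ty": 2,"tz": 0,"ax": 0,"ay": 0,"az": 0},
    {"tx": 0,"ty": 4,"tz": 0,"ax": 0,"ay": 0,"az": 0},
    {"tx": 0,"ty": 4,"tz": 0,"ax": 0,"ay": 0,"az": 0},
  ],
  hand=-0.4,
)

```text
time_s: 15.6
tool_pos: [0.4224, -0.1256, 0.0014]
ee_rot: [[0.992, -0.001, -0.124], [0.124, 0.0, 0.992], [-0.001, -1.0, 0.0]]
force: [0.8, 0.4, -0.4]
width: 0.0259
```

apply_moves(
  motion=[
    {"tx": 0,"ty": 0,"tz": 0,"ax": 0,"ay": 0,"az": 0},
    {"tx": 0,"ty": 0,"tz": 0,"ax": 0,"ay": 0,"az": 0},
    {"tx": 0,"ty": 0,"tz": 0,"ax": 0,"ay": 0,"az": 0},
    {"tx": 0,"ty": 0,"tz": 0,"ax": 0,"ay": 0,"az": 0},
  ],
  hand=-1,
)

```text
time_s: 15.93
tool_pos: [0.4227, -0.1257, 0.0019]
ee_rot: [[0.992, -0.0, -0.124], [0.124, -0.0, 0.992], [-0.0, -1.0, -0.0]]
force: [-0.3, 0.0, -0.9]
width: 0.0107
```

Grip sits lower now, TCP about 2 mm above the bench. Lift a little and look.

apply_moves(
  motion=[
    {"tx": 0,"ty": -5,"tz": 0,"ax": 0,"ay": 0,"az": 0},
    {"tx": 0,"ty": -12,"tz": 0,"ax": 0,"ay": 0,"az": 0},
    {"tx": 0,"ty": -15,"tz": 0,"ax": 0,"ay": 0,"az": 0},
    {"tx": 0,"ty": -15,"tz": 0,"ax": 0,"ay": 0,"az": 0},
  ],
  squeeze=55,
)

```text
time_s: 16.27
tool_pos: [0.4233, -0.1259, 0.0182]
ee_rot: [[0.992, 0.002, -0.124], [0.124, -0.001, 0.992], [0.002, -1.0, -0.001]]
force: [0.4, 0.4, -0.2]
width: 0.0099
```

```bash
python3 -c "
from h import *
snap('wrist','w15.png')
go((.553,-.019,.09),YAW); print(bot.sense()['force'])
"
```

```text
{'tx': 142.2, 'ty': -72.2, 'tz': 89.9, 'ax': 0.0, 'ay': -0.0, 'az': 0.1} t 16.32 pos [ 0.4231 -0.1258  0.0177] w 0.0098
[-0.89706797 -0.59036872 -1.60138392]
```

View pics/w15.png

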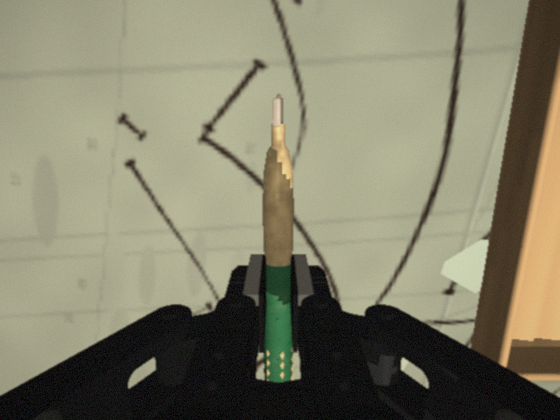

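apply_moves(
  motion=[
    {"tx": 0,"ty": -35,"tz": 0,"ax": 0,"ay": 0,"az": 0},
    {"tx": 25,"ty": -60,"tz": 15,"ax": 0,"ay": 0,"az": 0},
    {"tx": 55,"ty": -72,"tz": 35,"ax": 0,"ay": 0,"az": 0},
    {"tx": 88,"ty": -72,"tz": 55,"ax": 0,"ay": 0,"az": 0},
    {"tx": 120,"ty": -72,"tz": 75,"ax": 0,"ay": 0,"az": 0},
  ],
)

```text
time_s: 16.73
tool_pos: [0.5342, -0.0353, 0.0902]
ee_rot: [[0.992, 0.002, -0.123], [0.123, -0.0, 0.992], [0.002, -1.0, -0.001]]
force: [-0.6, -0.8, -1.0]
width: 0.0099
```

apply_moves(
  motion=[
    {"tx": 22,"ty": 0,"tz": 15,"ax": 0,"ay": 0,"az": 0},
    {"tx": 22,"ty": 0,"tz": 15,"ax": 0,"ay": 0,"az": 0},
    {"tx": 22,"ty": 0,"tz": 15,"ax": 0,"ay": 0,"az": 0},
  ],
)

```text
time_s: 16.98
tool_pos: [0.5528, -0.0179, 0.0883]
ee_rot: [[0.992, -0.001, -0.125], [0.125, 0.0, 0.992], [-0.001, -1.0, 0.0]]
force: [-0.1, -0.1, -0.9]
width: 0.01
```

```bash
python3 -c "
from h import *
snap('wrist','w16.png')
go((.553,-.019,.006),YAW); print(bot.sense()['force'])
"
```

```text
{'tx': 0.8, 'ty': 82.4, 'tz': -0.4, 'ax': -0.0, 'ay': 0.0, 'az': -0.1} t 17.03 pos [ 0.5522 -0.0187  0.0884] w 0.0099
[-0.49545212 -0.15544093 -0.83912153]
```

View pics/w16.png

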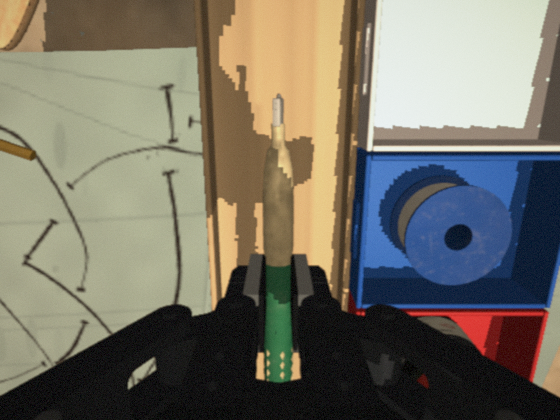

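apply_moves(
  motion=[
    {"tx": 0,"ty": 30,"tz": 0,"ax": 0,"ay": 0,"az": 0},
    {"tx": 0,"ty": 50,"tz": 0,"ax": 0,"ay": 0,"az": 0},
    {"tx": 0,"ty": 62,"tz": 0,"ax": 0,"ay": 0,"az": 0},
    {"tx": 0,"ty": 70,"tz": 0,"ax": 0,"ay": 0,"az": 0},
    {"tx": 0,"ty": 72,"tz": 0,"ax": 0,"ay": 0,"az": 0},
  ],
)

```text
time_s: 17.45
tool_pos: [0.5518, -0.0193, 0.0161]
ee_rot: [[0.992, -0.001, -0.123], [0.123, 0.0, 0.992], [-0.001, -1.0, 0.0]]
force: [-0.1, 0.9, -0.3]
width: 0.0099
```

apply_moves(
  motion=[
    {"tx": 0,"ty": 2,"tz": 0,"ax": 0,"ay": 0,"az": 0},
    {"tx": 0,"ty": 4,"tz": 0,"ax": 0,"ay": 0,"az": 0},
    {"tx": 0,"ty": 6,"tz": 0,"ax": 0,"ay": 0,"az": 0},
    {"tx": 0,"ty": 6,"tz": 0,"ax": 0,"ay": 0,"az": 0},
  ],
)

```text
time_s: 17.78
tool_pos: [0.5527, -0.0188, 0.0112]
ee_rot: [[0.992, 0.001, -0.124], [0.124, -0.0, 0.992], [0.001, -1.0, -0.0]]
force: [0.0, 0.5, -1.0]
width: 0.0101
```

apply_moves(
  motion=[
    {"tx": 0,"ty": 2,"tz": 0,"ax": 0,"ay": 0,"az": 0},
    {"tx": 0,"ty": 3,"tz": 0,"ax": 0,"ay": 0,"az": 0},
    {"tx": 0,"ty": 4,"tz": 0,"ax": 0,"ay": 0,"az": 0},
    {"tx": 0,"ty": 4,"tz": 0,"ax": 0,"ay": 0,"az": 0},
  ],
)

```text
time_s: 18.12
tool_pos: [0.5524, -0.0188, 0.0068]
ee_rot: [[0.992, -0.0, -0.124], [0.124, 0.0, 0.992], [-0.0, -1.0, 0.0]]
force: [0.1, 0.2, -1.4]
width: 0.0095
```

apply_moves(
  motion=[
    {"tx": 0,"ty": 1,"tz": 0,"ax": 0,"ay": 0,"az": 0},
    {"tx": 0,"ty": 1,"tz": 0,"ax": 0,"ay": 0,"az": 0},
  ],
)

```text
time_s: 18.28
tool_pos: [0.5526, -0.0188, 0.006]
ee_rot: [[0.992, 0.0, -0.124], [0.124, 0.0, 0.992], [0.0, -1.0, 0.0]]
force: [0.2, 0.6, -0.9]
width: 0.0096
```

apply_moves(
  motion=[
    {"tx": 0,"ty": 1,"tz": 0,"ax": 0,"ay": 0,"az": 0},
    {"tx": 0,"ty": 1,"tz": 0,"ax": 0,"ay": 0,"az": 0},
  ],
)

```text
time_s: 18.45
tool_pos: [0.5527, -0.0188, 0.0059]
ee_rot: [[0.992, 0.0, -0.124], [0.124, -0.0, 0.992], [0.0, -1.0, -0.0]]
force: [-4.9, 0.6, 11.1]
width: 0.0101
```

apply_moves(
  motion=[
    {"tx": 0,"ty": 0,"tz": 0,"ax": 0,"ay": 0,"az": 0},
    {"tx": 0,"ty": 0,"tz": 0,"ax": 0,"ay": 0,"az": 0},
    {"tx": 0,"ty": 0,"tz": 0,"ax": 0,"ay": 0,"az": 0},
  ],
  hand=-0.4,
)

```text
time_s: 18.7
tool_pos: [0.5525, -0.0188, 0.0049]
ee_rot: [[0.992, -0.0, -0.124], [0.124, -0.0, 0.992], [-0.0, -1.0, -0.0]]
force: [-0.1, -0.1, -0.6]
width: 0.0257
```

apply_moves(
  motion=[
    {"tx": 0,"ty": -20,"tz": 0,"ax": 0,"ay": 0,"az": 0},
    {"tx": 0,"ty": -50,"tz": 0,"ax": 0,"ay": 0,"az": 0},
    {"tx": 0,"ty": -90,"tz": 0,"ax": 0,"ay": 0,"az": 0},
    {"tx": 0,"ty": -130,"tz": 0,"ax": 0,"ay": 0,"az": 0},
    {"tx": 0,"ty": -170,"tz": 0,"ax": 0,"ay": 0,"az": 0},
  ],
)

```text
time_s: 19.12
tool_pos: [0.5521, -0.0188, 0.1766]
ee_rot: [[0.992, -0.0, -0.124], [0.124, 0.0, 0.992], [-0.0, -1.0, 0.0]]
force: [0.5, -0.4, 0.3]
width: 0.0259
```

```bash
python3 -c "
from h import *
snap('wrist','w17.png')
go((.583,.36,.22),YAW); print(bot.sense()['force'])
"
```

```text
{'tx': 75.5, 'ty': -34.5, 'tz': 372.4, 'ax': 0.1, 'ay': -0.0, 'az': 0.5} t 19.17 pos [ 0.5545 -0.0189  0.1855] w 0.0258
[ 1.16588391 -0.51460775 10.51838184]
```

View pics/w17.png

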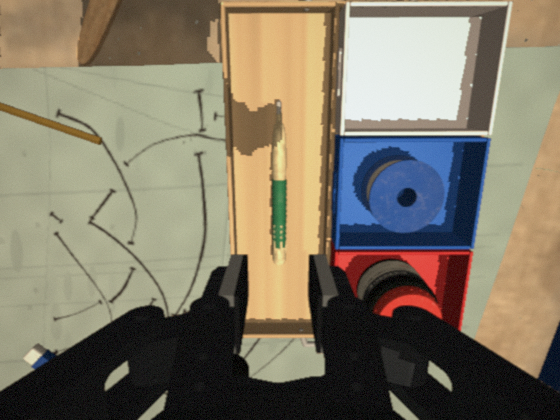

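```bash
python3 -c "
from h import *
print('oil',px2w('side',246,138,.05),px2w('scene',220.5,143,.05))
print('beaker',px2w('scene',277,148,.0),px2w('scene',259,127,0),px2w('side',313,157,0))
print('flux',px2w('scene',186,172,.0))
go((.56,.26,.24),YAW)
"
```

```text
oil [0.57190579 0.3454684  0.05      ] [0.56927332 0.33847115 0.05      ]
beaker [0.75240509 0.233175   0.        ] [ 7.86863404e-01  3.85328645e-01 -1.11022302e-16] [0.77348513 0.23476827 0.        ]
flux [0.41198803 0.33398663 0.        ]
{'tx': 40.5, 'ty': -54.6, 'tz': 276.0, 'ax': 0.1, 'ay': -0.0, 'az': 0.5} t 19.17 pos [ 0.5545 -0.0189  0.1855] w 0.0258
```

apply_moves(
  motion=[
    {"tx": 6,"ty": -8,"tz": 40,"ax": 0,"ay": 0,"az": 0},
    {"tx": 12,"ty": -16,"tz": 80,"ax": 0,"ay": 0,"az": 0},
    {"tx": 18,"ty": -24,"tz": 120,"ax": 0,"ay": 0,"az": 0},
    {"tx": 24,"ty": -32,"tz": 160,"ax": 0,"ay": 0,"az": 0},
    {"tx": 30,"ty": -40,"tz": 200,"ax": 0,"ay": 0,"az": 0},
  ],
  hand=1,
)

```text
time_s: 19.58
tool_pos: [0.5572, 0.1852, 0.2151]
ee_rot: [[0.992, 0.0, -0.123], [0.123, 0.0, 0.992], [0.0, -1.0, 0.0]]
force: [0.9, -0.2, 0.1]
width: 0.0832
```

apply_moves(
  motion=[
    {"tx": 6,"ty": -8,"tz": 40,"ax": 0,"ay": 0,"az": 0},
    {"tx": 8,"ty": -10,"tz": 60,"ax": 0,"ay": 0,"az": 0},
    {"tx": 8,"ty": -10,"tz": 60,"ax": 0,"ay": 0,"az": 0},
    {"tx": 8,"ty": -10,"tz": 60,"ax": 0,"ay": 0,"az": 0},
  ],
)

```text
time_s: 19.92
tool_pos: [0.5579, 0.2449, 0.2244]
ee_rot: [[0.992, -0.0, -0.126], [0.126, -0.0, 0.992], [-0.001, -1.0, -0.0]]
force: [-0.4, -0.8, 1.0]
width: 0.0856
```

```bash
python3 -c "
from h import *
s=bot.sense();np.save('s18.npy',np.r_[s['tool_pos'],np.ravel(s['ee_rot'])])
snap('wrist','w18.png'); go((.57,.342,.035),YAW)
"
```

```text
{'tx': 24.2, 'ty': 189.3, 'tz': 96.0, 'ax': 0.0, 'ay': -0.0, 'az': -0.0} t 19.97 pos [0.558  0.2439 0.2244] w 0.0853
```

View pics/w18.png

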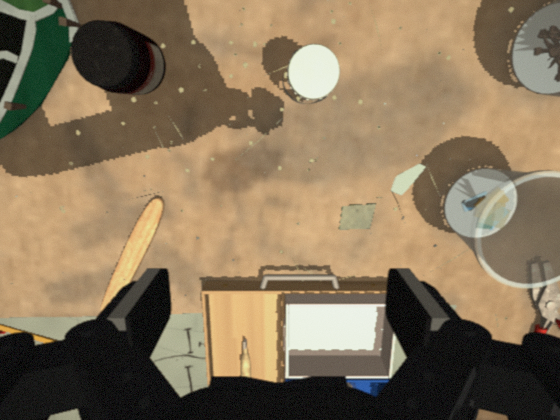

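```bash
python3 -c "
from h import *
a=np.load('s18.npy'); s=dict(tool_pos=a[:3],ee_rot=a[3:].reshape(3,3))
p=px2w('wrist',314,72,.096,s); print(p); go((p[0],p[1],.2),YAW)
"
```

```text
[0.57025227 0.33741768 0.096     ]
{'tx': 23.8, 'ty': 24.3, 'tz': 91.3, 'ax': 0.0, 'ay': -0.0, 'az': -0.0} t 19.97 pos [0.558  0.2439 0.2244] w 0.0853
```

apply_moves(
  motion=[
    {"tx": 9,"ty": 15,"tz": 35,"ax": 0,"ay": 0,"az": 0},
    {"tx": 18,"ty": 30,"tz": 65,"ax": 0,"ay": 0,"az": 0},
    {"tx": 24,"ty": 54,"tz": 92,"ax": 0,"ay": 0,"az": 0},
    {"tx": 24,"ty": 64,"tz": 92,"ax": 0,"ay": 0,"az": 0},
    {"tx": 24,"ty": 64,"tz": 92,"ax": 0,"ay": 0,"az": 0},
  ],
)

```text
time_s: 20.38
tool_pos: [0.5698, 0.3373, 0.1572]
ee_rot: [[0.992, -0.004, -0.124], [0.124, -0.003, 0.992], [-0.005, -1.0, -0.002]]
force: [-0.3, 0.5, -0.1]
width: 0.0854
```

```bash
python3 -c "
from h import *
s=bot.sense();np.save('s19.npy',np.r_[s['tool_pos'],np.ravel(s['ee_rot'])])
snap('wrist','w19.png'); go((.57,.338,.035),YAW)
"
```

```text
{'tx': 0.1, 'ty': 124.5, 'tz': 1.3, 'ax': 0.1, 'ay': -0.1, 'az': -0.1} t 20.43 pos [0.5703 0.3369 0.1595] w 0.0851
```

View pics/w19.png

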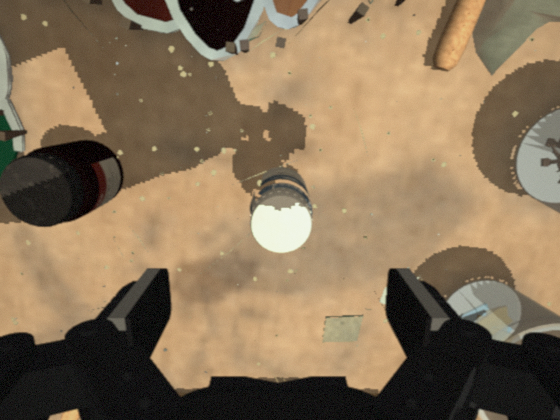

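```bash
python3 -c "
from h import *
a=np.load('s19.npy'); s=dict(tool_pos=a[:3],ee_rot=a[3:].reshape(3,3))
p=px2w('wrist',281,222,.096,s); print(p); go((p[0],p[1],.03),YAW)
"
```

```text
[0.56972324 0.33956505 0.096     ]
{'tx': 0.1, 'ty': 129.5, 'tz': 2.9, 'ax': 0.1, 'ay': -0.1, 'az': -0.1} t 20.43 pos [0.5703 0.3369 0.1595] w 0.0851
```

apply_moves(
  motion=[
    {"tx": 0,"ty": 35,"tz": 2,"ax": 0,"ay": 0,"az": 0},
    {"tx": 0,"ty": 70,"tz": 2,"ax": 0,"ay": 0,"az": 0},
    {"tx": 0,"ty": 100,"tz": 2,"ax": 0,"ay": 0,"az": 0},
    {"tx": 0,"ty": 120,"tz": 2,"ax": 0,"ay": 0,"az": 0},
    {"tx": 0,"ty": 126,"tz": 2,"ax": 0,"ay": 0,"az": 0},
  ],
)

```text
time_s: 20.85
tool_pos: [0.5698, 0.3379, 0.0327]
ee_rot: [[0.993, -0.002, -0.122], [0.122, -0.002, 0.993], [-0.003, -1.0, -0.001]]
force: [-0.2, -0.8, -0.1]
width: 0.0856
```

apply_moves(
  motion=[
    {"tx": 0,"ty": 0,"tz": 0,"ax": 0,"ay": 0,"az": 0},
    {"tx": 0,"ty": 0,"tz": 0,"ax": 0,"ay": 0,"az": 0},
  ],
)

```text
time_s: 21.02
tool_pos: [0.5713, 0.3397, 0.0372]
ee_rot: [[0.992, 0.002, -0.123], [0.123, 0.001, 0.992], [0.002, -1.0, 0.001]]
force: [-0.3, -0.6, 0.2]
width: 0.0852
```

apply_moves(
  motion=[
    {"tx": 0,"ty": 0,"tz": 0,"ax": 0,"ay": 0,"az": 0},
    {"tx": 0,"ty": 0,"tz": 0,"ax": 0,"ay": 0,"az": 0},
    {"tx": 0,"ty": 0,"tz": 0,"ax": 0,"ay": 0,"az": 0},
    {"tx": 0,"ty": 0,"tz": 0,"ax": 0,"ay": 0,"az": 0},
    {"tx": 0,"ty": 0,"tz": 0,"ax": 0,"ay": 0,"az": 0},
  ],
  hand=-0.4,
  squeeze=35,
)

```text
time_s: 21.43
tool_pos: [0.5707, 0.3404, 0.0361]
ee_rot: [[0.992, 0.001, -0.124], [0.124, 0.001, 0.992], [0.001, -1.0, 0.0]]
force: [-0.7, -0.1, 6.2]
width: 0.041
```

```bash
python3 -c "
from h import *
snap('wrist','w20.png'); go((.643,.085,.17),YAW)
"
```

```text
{'tx': 40.3, 'ty': -133.9, 'tz': -262.3, 'ax': -0.0, 'ay': -0.0, 'az': 0.1} t 21.48 pos [0.5707 0.3404 0.0361] w 0.0408
```

View pics/w20.png

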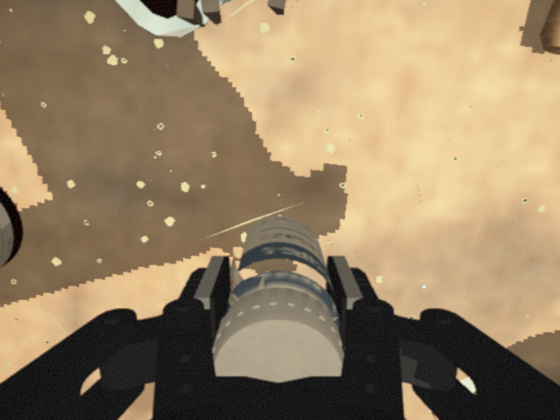

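apply_moves(
  motion=[
    {"tx": 0,"ty": -10,"tz": 0,"ax": 0,"ay": 0,"az": 0},
    {"tx": 0,"ty": -30,"tz": 0,"ax": 0,"ay": 0,"az": 0},
    {"tx": 0,"ty": -65,"tz": 0,"ax": 0,"ay": 0,"az": 0},
    {"tx": 0,"ty": -100,"tz": 0,"ax": 0,"ay": 0,"az": 0},
    {"tx": 4,"ty": -115,"tz": -25,"ax": 0,"ay": 0,"az": 0},
  ],
  squeeze=45,
)

```text
time_s: 21.9
tool_pos: [0.5774, 0.3187, 0.1557]
ee_rot: [[0.992, 0.004, -0.126], [0.126, 0.003, 0.992], [0.005, -1.0, 0.003]]
force: [0.0, 0.6, -0.3]
width: 0.0404
```

apply_moves(
  motion=[
    {"tx": 6,"ty": 0,"tz": -38,"ax": 0,"ay": 0,"az": 0},
    {"tx": 12,"ty": 0,"tz": -76,"ax": 0,"ay": 0,"az": 0},
    {"tx": 18,"ty": 0,"tz": -114,"ax": 0,"ay": 0,"az": 0},
    {"tx": 24,"ty": 0,"tz": -152,"ax": 0,"ay": 0,"az": 0},
    {"tx": 30,"ty": 0,"tz": -190,"ax": 0,"ay": 0,"az": 0},
  ],
)

```text
time_s: 22.32
tool_pos: [0.6307, 0.1293, 0.1508]
ee_rot: [[0.992, 0.001, -0.124], [0.124, 0.0, 0.992], [0.001, -1.0, 0.0]]
force: [1.0, -0.3, -1.6]
width: 0.0407
```

```bash
python3 -c "
from h import *
go((.643,.085,.13),YAW); print(bot.sense()['force'])
"
```

```text
{'tx': 6.7, 'ty': 20.8, 'tz': -45.5, 'ax': -0.0, 'ay': -0.0, 'az': 0.0} t 22.32 pos [0.6307 0.1293 0.1508] w 0.0407
[ 1.0311666  -0.30786249 -1.57323744]
```

apply_moves(
  motion=[
    {"tx": 5,"ty": 5,"tz": -30,"ax": 0,"ay": 0,"az": 0},
    {"tx": 7,"ty": 20,"tz": -46,"ax": 0,"ay": 0,"az": 0},
    {"tx": 7,"ty": 25,"tz": -46,"ax": 0,"ay": 0,"az": 0},
    {"tx": 7,"ty": 25,"tz": -46,"ax": 0,"ay": 0,"az": 0},
  ],
)

```text
time_s: 22.65
tool_pos: [0.6424, 0.0859, 0.123]
ee_rot: [[0.992, -0.003, -0.122], [0.122, 0.0, 0.992], [-0.003, -1.0, 0.0]]
force: [0.1, -0.3, -1.5]
width: 0.0408
```

```bash
python3 -c "
from h import *
s=bot.sense(); snap('wrist','w21.png')
go((.643,.085,.043),YAW); print(bot.sense()['force'])
for l in [(-.015,.137,.042),(.099,.137,.042)]: print(w2px('wrist',model_pts(CAD)(l),s))
"
```

```text
{'tx': 0.3, 'ty': 81.1, 'tz': -1.8, 'ax': -0.0, 'ay': -0.1, 'az': -0.1} t 22.7 pos [0.6426 0.0867 0.1241] w 0.0406
[-0.54324101 -0.12670828 -0.62927635]
(np.float64(188.1719808036837), np.float64(148.97746430119494))
(np.float64(375.4151366095998), np.float64(148.5923901463156))
```

View pics/w21.png

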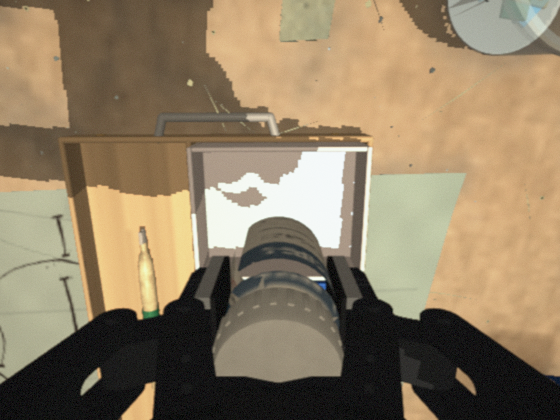

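Aligned with the white bin. Lowering.

apply_moves(
  motion=[
    {"tx": 0,"ty": 30,"tz": 0,"ax": 0,"ay": 0,"az": 0},
    {"tx": 0,"ty": 50,"tz": 0,"ax": 0,"ay": 0,"az": 0},
    {"tx": 0,"ty": 65,"tz": 0,"ax": 0,"ay": 0,"az": 0},
    {"tx": 0,"ty": 70,"tz": 0,"ax": 0,"ay": 0,"az": 0},
    {"tx": 0,"ty": 72,"tz": 0,"ax": 0,"ay": 0,"az": 0},
  ],
)

```text
time_s: 23.12
tool_pos: [0.6429, 0.0871, 0.0524]
ee_rot: [[0.992, -0.001, -0.125], [0.125, 0.0, 0.992], [-0.001, -1.0, 0.0]]
force: [-0.2, 0.1, 0.2]
width: 0.0404
```

apply_moves(
  motion=[
    {"tx": 0,"ty": 2,"tz": 0,"ax": 0,"ay": 0,"az": 0},
    {"tx": 0,"ty": 4,"tz": 0,"ax": 0,"ay": 0,"az": 0},
    {"tx": 0,"ty": 6,"tz": 0,"ax": 0,"ay": 0,"az": 0},
    {"tx": 0,"ty": 6,"tz": 0,"ax": 0,"ay": 0,"az": 0},
  ],
)

```text
time_s: 23.45
tool_pos: [0.6434, 0.0862, 0.0473]
ee_rot: [[0.992, 0.001, -0.124], [0.124, 0.0, 0.992], [0.001, -1.0, 0.0]]
force: [0.7, -0.4, -0.7]
width: 0.0405
```

apply_moves(
  motion=[
    {"tx": 0,"ty": 1,"tz": 0,"ax": 0,"ay": 0,"az": 0},
    {"tx": 0,"ty": 2,"tz": 0,"ax": 0,"ay": 0,"az": 0},
    {"tx": 0,"ty": 3,"tz": 0,"ax": 0,"ay": 0,"az": 0},
    {"tx": 0,"ty": 3,"tz": 0,"ax": 0,"ay": 0,"az": 0},
  ],
)

```text
time_s: 23.78
tool_pos: [0.6432, 0.0862, 0.0438]
ee_rot: [[0.992, -0.0, -0.124], [0.124, 0.0, 0.992], [-0.0, -1.0, 0.0]]
force: [0.5, -0.3, -0.6]
width: 0.0408
```

apply_moves(
  motion=[
    {"tx": 0,"ty": 1,"tz": 0,"ax": 0,"ay": 0,"az": 0},
    {"tx": 0,"ty": 1,"tz": 0,"ax": 0,"ay": 0,"az": 0},
  ],
)

```text
time_s: 23.95
tool_pos: [0.6434, 0.0862, 0.0432]
ee_rot: [[0.992, 0.0, -0.124], [0.124, 0.0, 0.992], [0.0, -1.0, -0.0]]
force: [0.3, 0.3, 0.5]
width: 0.0406
```

apply_moves(
  motion=[
    {"tx": 0,"ty": 1,"tz": 0,"ax": 0,"ay": 0,"az": 0},
    {"tx": 0,"ty": 1,"tz": 0,"ax": 0,"ay": 0,"az": 0},
  ],
)

```text
time_s: 24.12
tool_pos: [0.6435, 0.0862, 0.0432]
ee_rot: [[0.992, 0.001, -0.124], [0.124, 0.0, 0.992], [0.001, -1.0, -0.0]]
force: [-5.0, -1.0, 11.2]
width: 0.0409
```

apply_moves(
  motion=[
    {"tx": 0,"ty": 0,"tz": 0,"ax": 0,"ay": 0,"az": 0},
    {"tx": 0,"ty": 0,"tz": 0,"ax": 0,"ay": 0,"az": 0},
    {"tx": 0,"ty": 0,"tz": 0,"ax": 0,"ay": 0,"az": 0},
    {"tx": 0,"ty": 0,"tz": 0,"ax": 0,"ay": 0,"az": 0},
  ],
  hand=0.4,
)

```text
time_s: 24.45
tool_pos: [0.6432, 0.0862, 0.0418]
ee_rot: [[0.992, -0.0, -0.124], [0.124, -0.0, 0.992], [-0.0, -1.0, 0.0]]
force: [0.8, -0.4, -0.3]
width: 0.0598
```

apply_moves(
  motion=[
    {"tx": 0,"ty": -15,"tz": 0,"ax": 0,"ay": 0,"az": 0},
    {"tx": 0,"ty": -40,"tz": 0,"ax": 0,"ay": 0,"az": 0},
    {"tx": 0,"ty": -80,"tz": 0,"ax": 0,"ay": 0,"az": 0},
    {"tx": 0,"ty": -120,"tz": 0,"ax": 0,"ay": 0,"az": 0},
    {"tx": 0,"ty": -160,"tz": 0,"ax": 0,"ay": 0,"az": 0},
  ],
)

```text
time_s: 24.87
tool_pos: [0.6428, 0.0862, 0.2049]
ee_rot: [[0.992, 0.0, -0.124], [0.124, 0.0, 0.992], [0.0, -1.0, -0.0]]
force: [1.5, 0.6, -0.5]
width: 0.0596
```

apply_moves(
  motion=[
    {"tx": -40,"ty": -20,"tz": 0,"ax": 0,"ay": 0,"az": 0},
    {"tx": -60,"ty": -30,"tz": 0,"ax": 0,"ay": 0,"az": 0},
    {"tx": -60,"ty": -30,"tz": 0,"ax": 0,"ay": 0,"az": 0},
    {"tx": -60,"ty": -30,"tz": 0,"ax": 0,"ay": 0,"az": 0},
    {"tx": -60,"ty": -30,"tz": 0,"ax": 0,"ay": 0,"az": 0},
  ],
)

```text
time_s: 25.28
tool_pos: [0.5838, 0.0788, 0.2324]
ee_rot: [[0.992, 0.001, -0.124], [0.124, 0.0, 0.992], [0.001, -1.0, -0.0]]
force: [-0.2, 0.4, -0.1]
width: 0.0598
```

```bash
python3 - <<'E'
from h import *
snap('wrist','w22.png')
a=snap('side','d22.png'); cv2.imwrite('pics/d22z.png',cv2.resize(a[100:370,130:490,::-1],(800,600)))
for c in ['side']:
  for n in ['flux_jar','fid']:
    for r in bot.regions_of(n,c)[:2]:
        m=r['pixels']; v,u=np.nonzero(m); print(n,round(r['p'],2),[int(x) for x in r['rect']],px2w(c,u.mean(),v.mean(),0.02).round(3))
s=bot.sense(); print(s['force'],s['tool_pos'],s['width'],s['time_s'])
E
```

```text
flux_jar 0.87 [190, 139, 208, 163] [0.417 0.358 0.02 ]
flux_jar 0.61 [266, 210, 285, 236] [ 0.554 -0.046  0.02 ]
fid 0.55 [207, 178, 221, 216] [0.409 0.113 0.02 ]
[ 0.60812907  0.26579041 -0.15080997] [0.58395056 0.07884358 0.23111603] 0.060017208631332586 25.4833
```

View pics/w22.png

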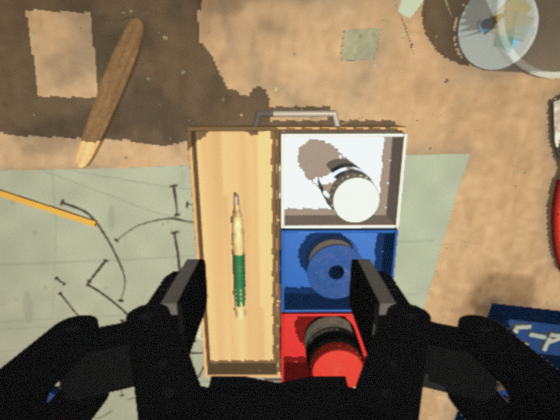

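View pics/d22z.png

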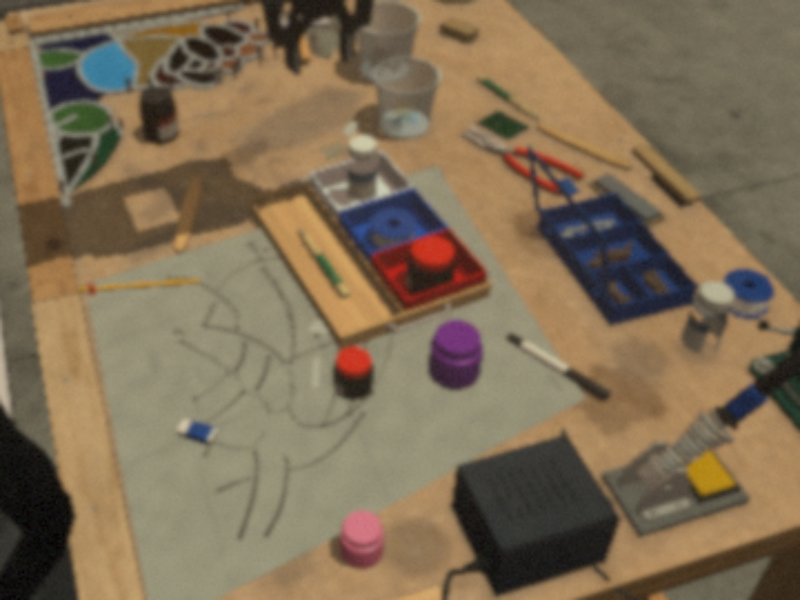

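All four things stand in place, and the flux jar and fid have not moved. Handing in.

```bash
python3 - <<'E'
from h import *
s=bot.sense(); print(s['time_s'],np.abs(s['joint_velocities']).max()); print(bot.hand_in())
E
```

```text
25.4833 0.0016423817703707655
the job is handed in; nothing more can be done
None
```

I packed all four things into the caddy and handed the job in at 25.5 s of the 109 s allowed; `bot.hand_in()` gives no verdict.

- **Placing:** The large red-capped patina jar stands in the red bin and the blue reel lies flat in the blue bin. The near cutting oil bottle stands in the white bin, and the green glass cutter lies flat in the front trough. I lowered each until the wrist force showed contact, then released it and drew straight up.
- **Last checks:** The final wrist and side pictures show all four upright or flat in the right places, with the gripper clear. The detector puts the flux jar and fid within about 2 mm of their first positions. The arm was still at hand-in.
- **Disagreements:** The finger opening read about 1 to 4 mm less than each object's known width. The bins looked 1 to 2 mm off my first caddy fit when I lowered the reel, so I shifted the reel's target to suit. I regripped the cutter once, about 4 mm lower, before lifting it. The detector's second, weaker flux jar guess (0.61) fell on the cutter in the trough; I took it as false.

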